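Put the prepped leek away in the double-door crisper

TASK

Put away all the leek lengths and closed tubs that lie on the green board: lift the red-headed bolt of the crisper cabinet fully, swing its bolted right leaf wide open (square to the cabinet or further) and then the overlapped left leaf just as wide, pull the tray all the way out, and set everything from the board down on the tray's floor, lying flat, tubs upright, nothing stacked. Then push the tray fully home, shut both leaves completely, left one first, push the bolt fully down, and have the dial on the roof turned so that its white pointer lines up with the red rider. Do not shift the rider or the other things on the counter.

Things in the scene. Friction and masses are not known exactly. Their poses are not given: they have to be found in the camera images.
- cabinet: White fixed cabinet, mm: 300 deep, 320 wide, 200 high. Origin on the counter below the leaves' seam; +x runs into it, +y to its left. Closed leaves' back faces at x=0; hinges upright at (0, -160) and (0, 160). Roof (top z=200) begins at x=70: the gap before it is open above, between side walls (inner faces y=+-148) 185 high. Leek and tubs lie on a green board 12 thick.
- bolt (a joint): Bolt on the right leaf's front, near its free edge, m: 0 fully down, its foot 20 mm deep in a keeper at the cabinet's foot, which holds that leaf shut; grows as it is pulled straight up, stop at 0.030; clear from 0.022. Friction 2.5 N; stays where left. Swings with the leaf.
- bolt_head (a point): Grip point of the bolt: centre of its red head, an upright cylinder 22 mm in diameter and 30 mm high; 216 mm high when down (the leaf's top is at 185), 140 mm from the right hinge along the leaf, 23 mm before the leaf's back face.
- leaf_right (a joint): Steel right leaf (-y side), with a green strip on its free edge that overlaps the front of the left leaf by 15 mm. rad: 0 shut, grows as it swings out to the robot, stop at 1.9. Friction 0.05 N m; stays where left. 159 wide, 15 thick, z=30 to 185 mm.
- leaf_right_handle (a point): Grip point (183 mm high) on the right leaf's handle, an upright black round bar 10 mm thick, free at its top, 42 mm before the leaf's face (57 before its back face) and 72 mm from the hinge along the leaf. Bar from 98 below to 22 mm above the point; arms to the leaf 48 and 93 mm below it, so fingers may go down behind it.
- leaf_left (a joint): Steel left-hand leaf, hinged on the left side wall, without a bolt; the right leaf's strip lies in front of it, so it cannot open while the right leaf is bolted, nor shut once the right leaf is shut. Same size, sense and friction as the right leaf.
- leaf_left_handle (a point): Grip point on the left leaf's handle, a like bar at the same height and distance before the leaf, 115 mm from the left hinge along the leaf.
- tray (a joint): Clear pull-out tray, m: 0 fully home, grows as drawn out along the cabinet's -x, stop at 0.140. Friction 1.5 N; stays where left. Inside 188 long (x), 258 wide (y), walls 6 thick, 44 mm above the floor. Fully out, its inside shows from above between the cabinet's x=-59 and the roof's edge at 70 mm.
- tray_pull (a point): Middle of the tray's green pull, a round bar 10 mm thick and 120 mm long along the cabinet's y, at 185 mm height on two posts at its ends. 42 mm in front of the roof's edge when the tray is home (28 mm behind the closed leaves).
- tray_floor (a point): Centre of the tray's floor (128 mm above the counter), moves with the tray, 175 mm behind the leaves' back faces when home; axes as the cabinet's. The roof's underside is 60 mm above it.
- dial (a joint): Temperature dial on the roof, rad: grows clockwise seen from above, stops at 0 and 2.8; at 0 its pointer is towards the cabinet's front (-x). Friction 0.04 N m.
- dial_grip (a point): On the dial's axis at gripping height: the black bar grip is 46 long (along the pointer), 14 wide, and reaches from 24 below to 10 mm above this point (236 mm height); it stands on a disc 48 mm in diameter whose top is 23 mm below the point.
- dial_tip (a point): Tip of the dial's white pointer, 37 mm from the axis.
- rider_tip (a point): Inner end of the stiff red rider on the dark scale disc round the dial, which marks the wanted setting and is to be left where it is; 37 mm from the dial's axis, the point that the pointer tip must meet.
- leek1: Trimmed length of white leek with a pale green end, 90 long (its x) and 34 mm thick, slightly squared so that it does not roll; origin at its middle (17 mm above what it lies on). 90 g. May be absent.
- leek2: Trimmed length of white leek with a pale green end, 90 long (its x) and 34 mm thick, slightly squared so that it does not roll; origin at its middle (17 mm above what it lies on). 90 g. May be absent.
- tub1: Closed food tub with a green lid, 90 long (x), 46 wide (y), 48 high; origin at the centre of its underside. 160 g. May be absent.
- tub2: Closed food tub with a blue lid, 90 long (x), 46 wide (y), 48 high; origin at the centre of its underside. 160 g. May be absent.
- knife: Kitchen knife lying flat, 230 long; bystander, origin at its underside.
- bowl: White bowl, 130 wide, 60 high; bystander, origin at its underside.
- oil: Green oil bottle, 64 thick, 210 high; bystander, origin at its underside.
- jar: Amber jar, 72 thick, 100 high; bystander, origin at its underside.
- mug: Blue mug, 80 wide, 90 high; bystander, origin at its underside.
- spatula: Spatula lying flat; bystander, origin at its underside.
Things that resemble listed ones, but are neither listed nor needed, are in the scene too. Leave any black, brown or turquoise look-alike of the tub2 alone.

How it is judged:
On the way, in this order (a step that is already met when the one before it is completed fails the run):
1. the bolt is lifted clear of its keeper (over 24 mm) (value of joint bolt above 0.024 m), for 0.1 s.
2. the right leaf is open by more than 1.3 rad (value of joint leaf_right above 1.3 rad), for 0.2 s.
3. the left leaf is open by more than 1.3 rad (value of joint leaf_left above 1.3 rad), for 0.2 s.
4. the tray is drawn out by more than 120 mm (value of joint tray above 0.12 m), for 0.2 s.
5. with the tray out by more than 100 mm, everything lies released on its floor (value of joint tray above 0.1 m and x of leek1 in the frame of tray_floor between -0.095 and 0.095 m and y of leek1 in the frame of tray_floor between -0.13 and 0.13 m and z of leek1 in the frame of tray_floor between -0.01 and 0.026 m and contact force between each of leek1, leek2, tub1, tub2 and the fingers below 0.1 N and linear speed of each of leek1, leek2, tub1, tub2 below 0.03 m/s and angle between each of leek1, leek2's own x axis and vertical above 1.3 rad and x of leek2 in the frame of tray_floor between -0.095 and 0.095 m and y of leek2 in the frame of tray_floor between -0.13 and 0.13 m and z of leek2 in the frame of tray_floor between -0.01 and 0.026 m and x of tub1 in the frame of tray_floor between -0.095 and 0.095 m and y of tub1 in the frame of tray_floor between -0.13 and 0.13 m and z of tub1 in the frame of tray_floor between -0.01 and 0.012 m and angle between each of tub1, tub2's own z axis and vertical below 0.2 rad and x of tub2 in the frame of tray_floor between -0.095 and 0.095 m and y of tub2 in the frame of tray_floor between -0.13 and 0.13 m and z of tub2 in the frame of tray_floor between -0.01 and 0.012 m), for 0.2 s.
6. the tray is home to within 8 mm (value of joint tray below 0.008 m), for 0.2 s.
7. the left leaf is shut to within 0.06 rad with the right one still open by more than 0.15 rad (value of joint leaf_left below 0.06 rad and value of joint leaf_right above 0.15 rad), for 0.1 s.
At the end, for the whole second after the job is handed in: Every leek length and tub rests in the tray on its floor (leek lying, tubs upright within 0.2 rad); the tray is within 8 mm of home, both leaves within 0.05 rad of shut, the bolt within 6 mm of fully down, and the pointer tip within 4.5 mm of the rider's tip (x of leek1 in the frame of tray_floor between -0.095 and 0.095 m and y of leek1 in the frame of tray_floor between -0.13 and 0.13 m and z of leek1 in the frame of tray_floor between -0.01 and 0.026 m and contact force between each of leek1, leek2, tub1, tub2 and the fingers below 0.1 N and linear speed of each of leek1, leek2, tub1, tub2 below 0.03 m/s and angle between each of leek1, leek2's own x axis and vertical above 1.3 rad and x of leek2 in the frame of tray_floor between -0.095 and 0.095 m and y of leek2 in the frame of tray_floor between -0.13 and 0.13 m and z of leek2 in the frame of tray_floor between -0.01 and 0.026 m and x of tub1 in the frame of tray_floor between -0.095 and 0.095 m and y of tub1 in the frame of tray_floor between -0.13 and 0.13 m and z of tub1 in the frame of tray_floor between -0.01 and 0.012 m and angle between each of tub1, tub2's own z axis and vertical below 0.2 rad and x of tub2 in the frame of tray_floor between -0.095 and 0.095 m and y of tub2 in the frame of tray_floor between -0.13 and 0.13 m and z of tub2 in the frame of tray_floor between -0.01 and 0.012 m and value of joint tray below 0.008 m and value of joint each of leaf_left, leaf_right below 0.05 rad and value of joint bolt below 0.006 m and horizontal distance between dial_tip and rider_tip below 0.0045 m); the robot touches nothing.
It fails at once if a bystander (knife, bowl, oil bottle, jar, mug, spatula) is moved by more than 50 mm (distance of any of knife, bowl, oil, jar, mug, spatula from where it was at the start of the episode above 0.05 m).
It fails at once if the red rider is shifted by more than 5 mm (distance of rider_tip from where it was at the start of the episode above 0.005 m).
Of leek1, leek2, tub1, tub2 only 2 to 3 are there at a start; the rules pass over those that are not, and their reading is None.
At some moment in a run one of leek1, leek2, tub1, tub2 may be knocked a few centimetres aside while the robot is not near it.
It also fails if it takes over 210 s, if anything falls off the work surface, if the arm or the gripper's body presses on something with over 40 N, if the wrist force passes 120 N, or if a joint passes its speed limit or range.

ROBOT

A 6-joint arm with a two-finger parallel gripper is mounted at the origin on the work surface. World frame = base frame: x ahead of the robot, y to its left, z up, the work surface at z = 0. Lengths are in m, angles in rad, forces in N, time in s.
With the tool pointing down it reaches from about 0.35 to 0.775 m from the base axis. Payload 7.3 kg.
Tool frame: the origin (TCP) lies between the finger pads; the fingertips stand 25 mm ahead of it and the grasp point (between the pads) lies 6 mm ahead of it; y points along the fingers, z is the direction in which the jaws open and shut, and the axes are right-handed (so a half turn about y gives the same grasp; the last joint's range is limited). The gripper opens to 92 mm and grips with 3 to 60 N. Pads are 19 mm wide; open, the fingers measure 130 mm over their backs; the gripper's body (75 mm by 190 mm) begins 47 mm behind the grasp point.
Start: joints at [-1.408, 0.342, 1.524, -0, 1.275, -0.146], TCP at [0.16, -0.5, 0.252] pointing down, gripper open.
Joint ranges: [-2.53, 2.53], [-0.77, 2.02], [0.04, 2.7], [-1, 4.14], [0.28, 2.66], [-3.11, 3.11]. Speed limits (rad/s): [2.57, 2.57, 3.14, 3.14, 3.14, 3.14].

INTERFACE

Orientations are given as [roll, pitch, yaw] about the fixed x, y, z axes, in that order (R = Rz(yaw) Ry(pitch) Rx(roll)).
In Python, from cell import sensors, read_camera, hand_in gives the robot as it stands. The module is installed in compiled form; this text tells all that it offers.
- The arm moves only by the tool send_rows, never from a script. Its argument "motion" is a list that holds one entry, the list of rows, each a list of 4 numbers: the shift along the tool's x, y, z in m, then the turn about the tool's y in degrees. In form: [[[tx, ty, tz, twist], ...]]. A call has 1 to 8 rows; each row is the pose to reach, as a shift and turn from the pose measured when the call began, along the tool's axes at that moment; what a row does not reach only later rows make up. A row lasts 1/10 s, in which the tool goes at most 50 mm and 8.59 degrees, less where a joint would pass 70% of its speed; a pose out of reach is approached as far as the arm can. A call with a gripper value outside its range is refused whole. "gripper" is the opening, from 0 (shut) to 1 (fully open), set as the call begins (left out, the last holds). The fingers move at their own pace and stop on an object; "grip_force" is the grip in N (left out, the last holds). Time passes only in rows, so rows that repeat a pose let the fingers close. It gives the time, the measured TCP pose, the force and the opening at its end, in the units of the state.
- sensors.observe(): the state, without advancing time (a new reading comes with each control period).
- read_camera(name): name is "scene" or "top" or "wrist"; returns a dict with "frame" (420x560x3 uint8, red, green, blue), "fx", "fy", "cx", "cy" (pixels), "extrinsics" (4x4, takes a point from world to camera coordinates). Camera axes: x right, y up, looking along -z (the intrinsics and any distortion apply to the point x, -y, -z); pixel columns grow to the right and rows downward; lengths in m; the calibration is good to about 2 mm. A picture is of the moment at which its call begins. There is no depth.
- hand_in(): hands the job in, once; it reports no verdict.
The state is a dict: "time": time; "qpos": joint angles; "qvel": joint speeds; "joint_efforts": joint torques, N m; "tool_pos": TCP position; "tool_rot": TCP orientation; "contact_force": force on the tool from outside, world axes, zero at the start; "torque": the same for the moment, N m; "opening": finger opening in m.
Only numpy, scipy, OpenCV 4.12 (cv2) and the standard library are available. Lean on these libraries where they do the work, as an engineer would, in place of code of your own. Each camera call takes 0.05 s, during which the arm holds its last target.

## Working session

There is one attempt and no reset: what is moved stays moved. The work goes in short steps, Python scripts to look and compute and a tool call to move; the robot and the scene stay as the last step left them, time stands still between calls to the robot, and variables do not carry over. Pictures are saved under pics/ and viewed, and the job is handed in when it is done.

Besides the shell and the picture viewer there is one more tool, called after ">>>" as name([rows], argument=value, ...), one row to a line, values as JSON. send_rows: Moves the arm, as the interface text tells. Its arguments: {"type":"object","properties":{"motion":{"type":"array"},"gripper":{"type":"number"},"grip_force":{"type":"number"}},"required":["motion"]}

```bash
mkdir -p pics; ls; cat > h.py <<'E'
import numpy as np, cv2
from scipy.spatial.transform import Rotation as R
from cell import sensors, read_camera, hand_in
def snap(n,fn=None):
    d=read_camera(n)
    if fn: cv2.imwrite('pics/'+fn,d['frame'][:,:,::-1])
    return d
E
python3 - <<'E'
from h import *
s=sensors.observe()
for k,v in s.items(): print(k,np.round(v,4))
for n in ['scene','top','wrist']:
    d=snap(n,n+'0.png'); print(n,d['fx'],d['fy'],d['cx'],d['cy'],[k for k in d]); print(np.round(d['extrinsics'],4).tolist())
E
```

```text
pics
time 0.0
qpos [-1.408   0.3428  1.525  -0.      1.2754 -0.1459]
qvel [ 0.0012  0.001  -0.0004  0.0002 -0.0002 -0.0005]
joint_efforts [ 1.20000e-03 -4.31237e+01 -2.44217e+01  7.19000e-02  5.58000e-02
 -1.00000e-04]
tool_pos [ 0.1595 -0.4998  0.251 ]
tool_rot [-1.5723e+00  2.0000e-04 -2.8328e+00]
contact_force [ 0.6901  0.1231 -1.005 ]
torque [ 0.015  -0.0109 -0.0243]
opening 0.092
scene 398.19000696720167 398.19000696720167 278.25720379374155 212.27188410162194 ['frame', 'fx', 'fy', 'cx', 'cy', 'extrinsics']
[[-0.709, 0.7052, -0.011, 0.3515], [-0.4289, -0.4187, 0.8005, 0.0982], [0.5599, 0.5722, 0.5993, -1.6593], [0.0, 0.0, 0.0, 1.0]]
top 490.82307376381493 490.82307376381493 280.70638073271397 207.47033869954424 ['frame', 'fx', 'fy', 'cx', 'cy', 'extrinsics']
[[0.005, -1.0, -0.0018, -0.0066], [0.9943, 0.0048, 0.1069, -0.5311], [-0.1068, -0.0024, 0.9943, -1.6758], [0.0, 0.0, 0.0, 1.0]]
wrist 295.84278929890314 295.84278929890314 282.6770601918192 213.21093396423066 ['frame', 'fx', 'fy', 'cx', 'cy', 'extrinsics']
[[0.3031, -0.953, -0.0014, -0.5236], [0.9164, 0.2918, -0.2738, 0.0339], [0.2614, 0.0817, 0.9618, -0.3901], [0.0, 0.0, 0.0, 1.0]]
```

View pics/scene0.png

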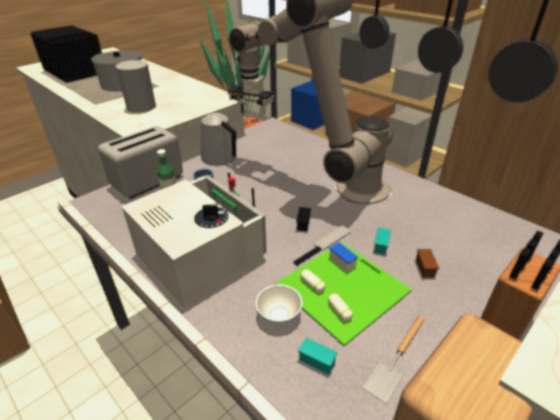

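View pics/top0.png

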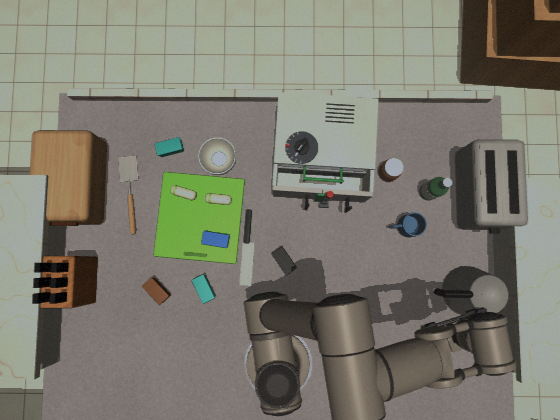

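View pics/wrist0.png

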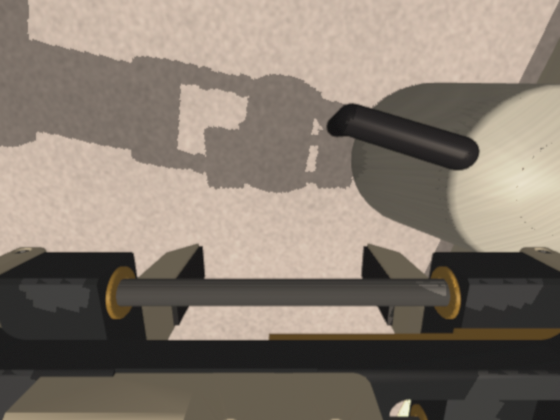

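```bash
cat >> h.py <<'E'
def ray(d,u,v,z):
    E=d['extrinsics'];Rm=E[:3,:3];t=E[:3,3]
    c=-Rm.T@t; dc=np.array([(u-d['cx'])/d['fx'],-(v-d['cy'])/d['fy'],-1.])
    w=Rm.T@dc; s=(z-c[2])/w[2]; return c+s*w
def proj(d,p):
    q=d['extrinsics'][:3,:3]@np.array(p)+d['extrinsics'][:3,3]
    return np.array([d['cx']+d['fx']*q[0]/-q[2], d['cy']-d['fy']*q[1]/-q[2]])
def crop(d,fn,x0,y0,x1,y1,k):
    im=cv2.resize(d['frame'][y0:y1,x0:x1,::-1],None,fx=k,fy=k,interpolation=cv2.INTER_CUBIC); cv2.imwrite('pics/'+fn,im)
E
python3 - <<'E'
from h import *
d=read_camera('top'); crop(d,'t1.png',260,80,400,220,5)
crop(d,'t1b.png',140,130,270,270,5)
d=read_camera('scene'); crop(d,'s1.png',110,140,330,290,3)
E
```

```text
(no output)
```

View pics/t1.png

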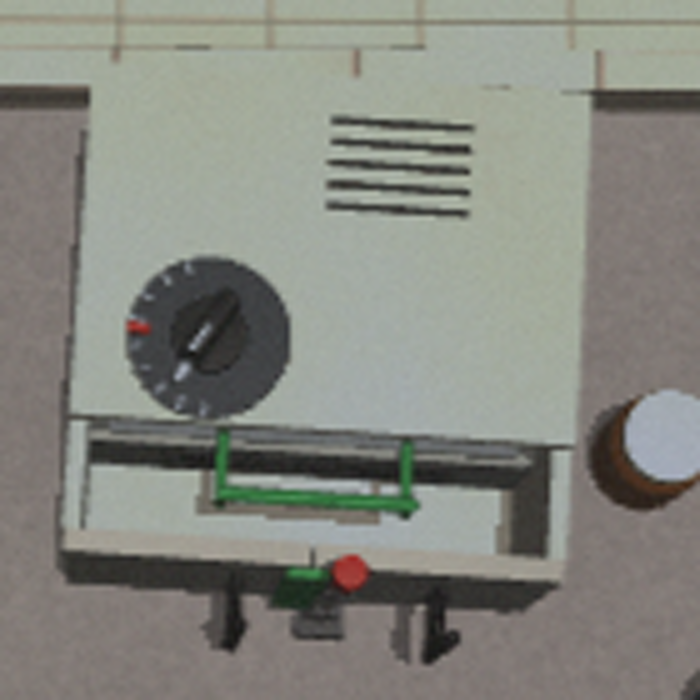

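View pics/t1b.png

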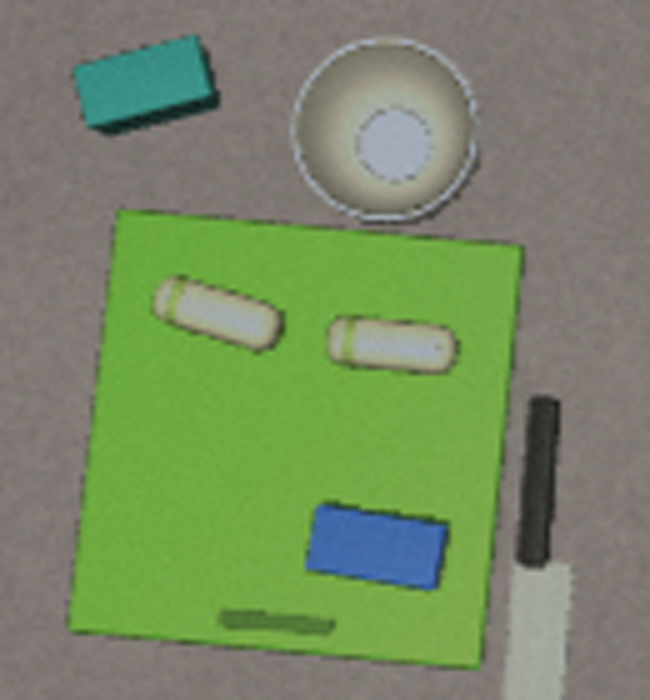

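View pics/s1.png

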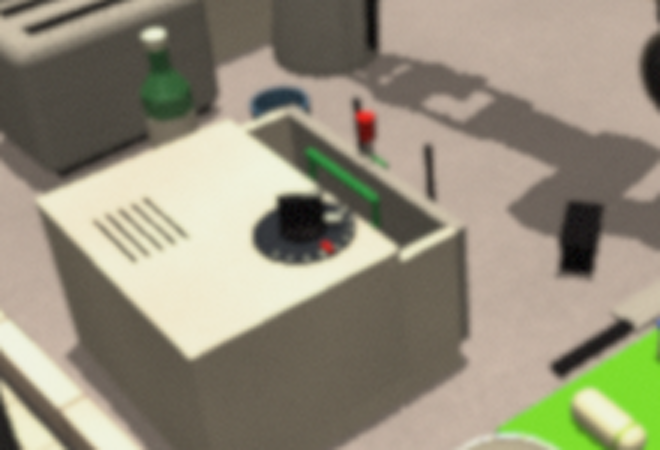

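```bash
python3 - <<'E'
from h import *
d=read_camera('top');f=d['frame'].astype(int)
L=ray(d,260+70/5-.4,80+415/5-.4,.2);Rr=ray(d,260+577/5-.4,80+445/5-.4,.2)
print('roof corners',L,Rr,np.linalg.norm(L-Rr))
m=(f[...,0]>130)&(f[...,1]<80)&(f[...,2]<80)
n,l,st,c=cv2.connectedComponentsWithStats(m.astype(np.uint8))
print(st,c)
ax=(L-Rr);ax/=np.linalg.norm(ax) # cab +y
yaw=np.arctan2(-ax[0],ax[1]);print('yaw',yaw)
mid=(L+Rr)/2; X=np.array([np.cos(yaw),np.sin(yaw),0]);Y=np.array([-np.sin(yaw),np.cos(yaw),0])
O=mid-.07*X;O[2]=0;print('O',O)
for i in range(1,n): 
    for z in (.231,.205): 
        p=ray(d,*c[i],z);print(i,z,p,(p-O)@X,(p-O)@Y)
# check with dial etc.
for nm,u,v,z in [('pullL',220,497,.19),('pullR',412,508,.19),('leftwall front',63,548,.185),('rightfront',563,580,.185),('backL?',90,90,.2),('backR',593,92,.2),('dialgripdisc',211,337,.205)]:
    p=ray(d,260+u/5-.4,80+v/5-.4,z);print(nm,p,(p-O)@X,(p-O)@Y)
# scene camera check
s=read_camera('scene');g=s['frame'].astype(int)
m=(g[...,0]>130)&(g[...,1]<70)&(g[...,2]<70)
n,l,st,c=cv2.connectedComponentsWithStats(m.astype(np.uint8));print(st,c)
h=O-.023*X-.02*Y;h[2]=.216;print('head pred',h,proj(s,h),proj(d,h))
E
```

```text
roof corners [0.65482189 0.0187349  0.2       ] [ 0.63713038 -0.30044767  0.2       ] 0.3196724874957461
[[     0      0    560    420 235164]
 [   286    144      4      2      5]
 [   327    191      6      6     31]] [[279.49323451 209.50347417]
 [287.4        144.8       ]
 [329.5483871  193.58064516]]
yaw -0.05537089499205413
O [ 0.57608342 -0.1369824   0.        ]
1 0.231 [ 0.70483895 -0.02421794  0.231     ] 0.12231752875324195 0.11971731096170728
1 0.205 [ 0.71103935 -0.02450088  0.205     ] 0.12852408464959894 0.11977794638008916
2 0.231 [ 0.55291493 -0.15398494  0.231     ] -0.02219201651783243 -0.018258684025681374
2 0.205 [ 0.55646783 -0.15652926  0.205     ] -0.018503750283490467 -0.02060248162334142
pullL [ 0.60462029 -0.07625848  0.19      ] 0.02513252086245932 0.062210160706426224
pullR [ 0.59815888 -0.19754223  0.19      ] 0.025393167784369026 -0.059245301529031916
leftwall front [0.57232002 0.02286681 0.185     ] -0.012604098190165013 0.15939596068647757
rightfront [ 0.55340825 -0.29314606  0.185     ] -0.01399791120792089 -0.15717922636054182
backL? [0.86600248 0.00732974 0.2       ] 0.2814881340976411 0.1601358470993423
backR [ 0.86609903 -0.31422041  0.2       ] 0.2993799521961576 -0.16091615630168093
dialgripdisc [ 0.70417595 -0.06991376  0.205     ] 0.12418446723353166 0.07405483221749029
[[     0      0    560    420 235173]
 [   229    177      5      4     16]
 [   217    220      4      4     11]] [[279.5061678  209.50152016]
 [230.6875     178.8125    ]
 [218.63636364 221.63636364]]
head pred [ 0.55201181 -0.15567887  0.216     ] [232.04657692 182.01384396] [329.62676638 194.52633773]
```

```bash
cat >> h.py <<'E'
O=np.array([0.5765,-0.1370,0]);CY=-0.0554
CX=np.array([np.cos(CY),np.sin(CY),0]);CYv=np.array([-np.sin(CY),np.cos(CY),0])
def C(x,y,z): return O+CX*x+CYv*y+np.array([0,0,z])   # m
def inv(p): q=np.array(p)-O; return np.array([q@CX,q@CYv,q[2]])
def go(g,jaw):
    """g: grasp point world; jaw: world angle of jaw axis (rad, mod pi). prints shift in tool axes"""
    s=sensors.observe();p=np.array(s['tool_pos']);Rm=R.from_euler('xyz',s['tool_rot']).as_matrix()
    t=np.array(g)+[0,0,.006]; sh=Rm.T@(t-p)
    yaw=s['tool_rot'][2]; dy=(jaw-np.pi/2-yaw+np.pi/2)%np.pi-np.pi/2
    q1=np.arctan2(t[1],t[0])
    print('shift',np.round(sh,4),'twist',round(-np.degrees(dy),1),'q6 end',round(q1-(yaw+dy)-np.pi/2,2),'| now',np.round(p-[0,0,.006],4),'cab',np.round(inv(p-[0,0,.006]),4),'yaw',round(yaw,3),'f',np.round(s['contact_force'],1),'op',round(s['opening'],4),'t',round(s['time'],1))
E
python3 - <<'E'
from h import *
go(C(-.023,-.02,.344),CY)
E
```

```text
shift [-0.4789 -0.0983 -0.2087] twist -69.1 q6 end -0.22 | now [ 0.1596 -0.5001  0.2456] cab [-0.3962 -0.3856  0.2456] yaw -2.833 f [ 0.4 -0.   0.8] op 0.0921 t 0.3
```

>>> send_rows([
  [[0,-0.05,0,0],[0,-0.098,0,0],[-0.05,-0.098,-0.02,-8],[-0.1,-0.098,-0.04,-16],[-0.14,-0.098,-0.06,-24],[-0.18,-0.098,-0.08,-32],[-0.22,-0.098,-0.1,-40],[-0.26,-0.098,-0.12,-48]],
], gripper=1)

```text
time: 1.15
tool_pos: [0.3718, -0.3052, 0.3498]
tool_rot: [-1.571, 0.0, -1.989]
contact_force: [1.3, -0.2, 1.1]
opening: 0.0919
```

```bash
python3 - <<'E'
from h import *
go(C(-.023,-.02,.344),CY)
E
```

```text
shift [-2.100e-01 -2.000e-04  1.042e-01] twist -20.8 q6 end -0.22 | now [ 0.3718 -0.3052  0.3438] cab [-0.195  -0.1793  0.3438] yaw -1.989 f [ 1.3 -0.2  1.1] op 0.0919 t 1.1
```

>>> send_rows([
  [[-0.04,0,0.02,-5],[-0.08,0,0.04,-10],[-0.12,0,0.06,-15],[-0.16,0,0.08,-21],[-0.21,0,0.104,-21],[-0.21,0,0.104,-21],[-0.21,0,0.104,-21]],
])

```text
time: 1.85
tool_pos: [0.5529, -0.1544, 0.3492]
tool_rot: [-1.572, 0.0, -1.62]
contact_force: [0.3, -0.5, -0.1]
opening: 0.0921
```

```bash
python3 - <<'E'
from h import *
go(C(-.023,-.02,.216),CY)
d=snap('wrist','w1.png');f=d['frame'].astype(int)
print(proj(d,C(-.023,-.02,.231)),proj(d,C(.07,.16,.2)),proj(d,C(.07,-.16,.2)),proj(d,C(-.057,-.088,.205)),proj(d,C(-.057,.045,.205)),proj(d,C(.028,.06,.19)))
m=(f[...,0]>120)&(f[...,1]<80)&(f[...,2]<80)
n,l,st,c=cv2.connectedComponentsWithStats(m.astype(np.uint8))
for i in range(1,n):
  if st[i,4]>30: print(st[i],c[i],inv(ray(d,*c[i],.231)),inv(ray(d,*c[i],.203)))
E
```

```text
shift [ 0.0013  0.1272 -0.0003] twist 0.3 q6 end -0.22 | now [ 0.5529 -0.1544  0.3432] cab [-0.0226 -0.0187  0.3432] yaw -1.62 f [ 0.3 -0.5 -0.1] op 0.0921 t 1.9
[282.84028069 217.83954939] [397.55726284  -2.83539579] [365.60824314 330.51582112] [249.57986679 273.48012112] [245.86557505 140.94402198] [337.3487099  124.47935557]
[459  43  10  19 138] [463.55072464  52.42028986] [0.11407472 0.11247824 0.231     ] [0.12939866 0.11884252 0.203     ]
[272 207  24  22 398] [283.27386935 217.81909548] [-0.02261644 -0.01997893  0.231     ] [-0.02255908 -0.02840834  0.203     ]
```

View pics/w1.png

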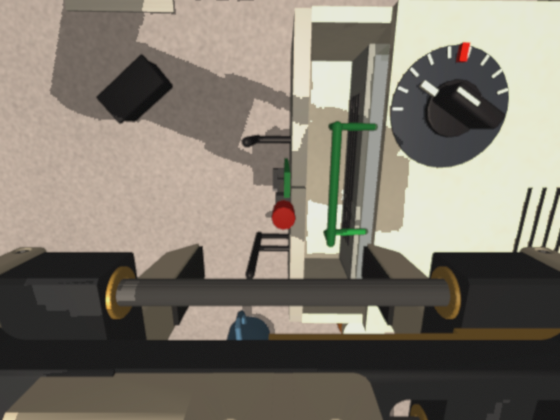

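Wrist view: the red bolt head is at (283,218), which is where I predicted it; the red rider is at (464,52) and the handles are at (248,142) and (250,272). Look-alikes of the tub, in the top picture: turquoise (169,147) and (204,289), brown (155,290), black (284,260). Only the blue one at (215,239) is on the board, together with the leeks (183,192) and (219,199), and the crop confirmed this.

>>> send_rows([
  [[0.001,0.04,0,0],[0.001,0.08,0,0],[0.001,0.11,0,0],[0.001,0.127,0,0],[0.001,0.127,0,0]],
], gripper=0.6)

```text
time: 2.4
tool_pos: [0.5496, -0.1575, 0.2202]
tool_rot: [-1.577, 0.001, -1.624]
contact_force: [-0.2, 0.1, 0.6]
opening: 0.0573
```

>>> send_rows([
  [[0,0,0,0],[0,0,0,0],[0,0,0,0],[0,0,0,0],[0,0,0,0],[0,0,0,0]],
], gripper=0, grip_force=25)

```text
time: 3.0
tool_pos: [0.55, -0.1576, 0.2209]
tool_rot: [-1.575, 0.001, -1.624]
contact_force: [0.1, -0.2, 2.5]
opening: 0.0211
```

>>> send_rows([
  [[0,-0.008,0,0],[0,-0.016,0,0],[0,-0.024,0,0],[0,-0.031,0,0],[0,-0.031,0,0],[0,-0.031,0,0]],
])

```text
time: 3.6
tool_pos: [0.5498, -0.1574, 0.2517]
tool_rot: [-1.576, 0.001, -1.624]
contact_force: [-0.8, -1.0, -6.3]
opening: 0.0216
```

```bash
python3 - <<'E'
from h import *
go(C(-.023,-.02,.246),CY)
d=snap('scene'); crop(d,'s2.png',180,140,320,240,5)
# arc waypoints of bolt head rel. to current, in tool axes at start
s=sensors.observe();p=np.array(s['tool_pos']);Rm=R.from_euler('xyz',s['tool_rot']).as_matrix()
H=C(0,-.16,0)
r=p-H; r[2]=0
for a in np.arange(.1,1.75,.1):
    q=R.from_rotvec([0,0,a]).apply(r)-r
    print(round(a,2),np.round(Rm.T@q,3),round(-np.degrees(a),1))
E
```

```text
shift [-0.0019 -0.0003  0.0025] twist 0.1 q6 end -0.22 | now [ 0.5498 -0.1574  0.2457] cab [-0.0255 -0.0219  0.2457] yaw -1.624 f [-0.8 -1.  -6.3] op 0.0216 t 3.6
0.1 [ 0.003  0.    -0.014] -5.7
0.2 [ 0.008  0.    -0.027] -11.5
0.3 [ 0.014  0.    -0.04 ] -17.2
0.4 [ 0.021  0.    -0.052] -22.9
0.5 [ 0.029  0.    -0.063] -28.6
0.6 [ 0.038  0.    -0.074] -34.4
0.7 [ 0.049  0.    -0.083] -40.1
0.8 [ 0.06   0.    -0.091] -45.8
0.9 [ 0.072  0.    -0.099] -51.6
1.0 [ 0.085  0.    -0.105] -57.3
1.1 [ 0.098  0.    -0.109] -63.0
1.2 [ 0.112  0.    -0.113] -68.8
1.3 [ 0.125  0.    -0.115] -74.5
1.4 [ 0.139  0.    -0.115] -80.2
1.5 [ 0.153  0.    -0.114] -85.9
1.6 [ 0.167  0.    -0.112] -91.7
1.7 [ 0.181  0.    -0.109] -97.4
```

View pics/s2.png

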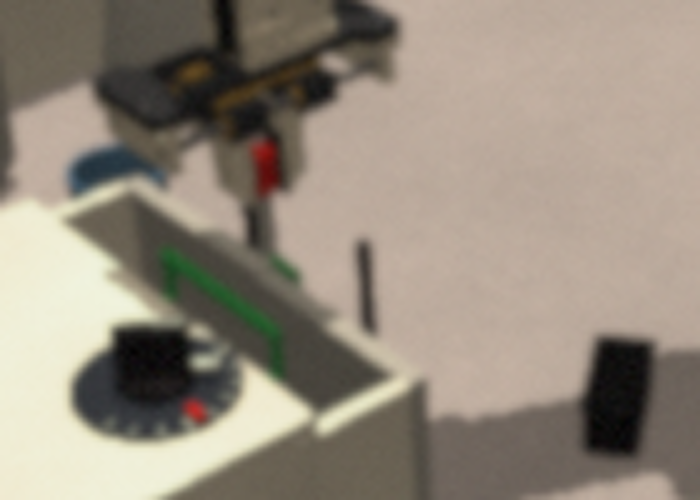

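```bash
python3 - <<'E'
from h import *
d=read_camera('top'); crop(d,'t2.png',370,140,470,250,5)
for nm,u,v,z in [('mug',412,225,.09),('jar',393,170,.1),('oil',447,183,.21)]: 
    p=ray(d,u,v,z);print(nm,p,inv(p))
E
```

```text
mug [ 0.4678825  -0.44184695  0.09      ] [-0.09157098 -0.31039359  0.09      ]
jar [ 0.65156833 -0.37988763  0.1       ] [ 0.08840226 -0.23835834  0.1       ]
oil [ 0.59078061 -0.52202364  0.21      ] [ 0.0355781 -0.3836422  0.21     ]
```

View pics/t2.png

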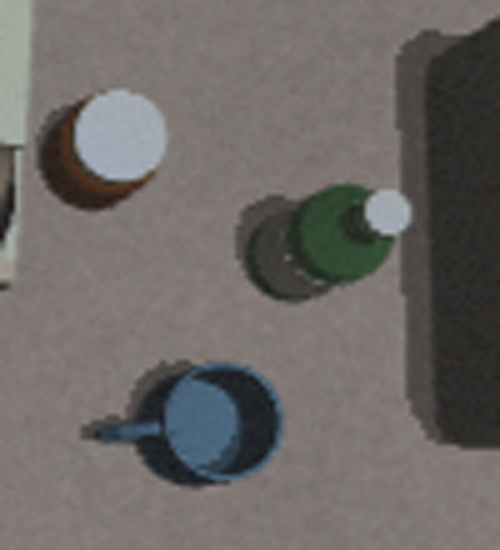

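>>> send_rows([
  [[0.003,0,-0.014,-6],[0.008,0,-0.027,-11],[0.014,0,-0.04,-17],[0.021,0,-0.052,-23],[0.029,0,-0.063,-29],[0.038,0,-0.074,-34],[0.049,0,-0.083,-40],[0.049,0,-0.083,-40]],
])

```text
time: 4.5
tool_pos: [0.4631, -0.2024, 0.2518]
tool_rot: [-1.575, 0.006, -0.926]
contact_force: [-1.1, 1.0, -8.5]
opening: 0.0214
```

```bash
cat >> h.py <<'E'
def arc(H,angs,h=0):
    s=sensors.observe();p=np.array(s['tool_pos']);Rm=R.from_euler('xyz',s['tool_rot']).as_matrix()
    r=p-H; r[2]=0; print('cab now',inv(p),'radius',np.linalg.norm(r),'yaw',s['tool_rot'][2],'f',np.round(s['contact_force'],1),'op',s['opening'])
    for a in angs:
        q=R.from_rotvec([0,0,a]).apply(r)-r
        print(round(a,2),np.round(Rm.T@q,3),round(-np.degrees(a),1))
E
python3 - <<'E'
from h import *
arc(C(0,-.16,0),np.arange(.1,1.05,.1))
E
```

```text
cab now [-0.1095767  -0.0715609   0.25178385] radius 0.14081380336218716 yaw -0.9256752606039169 f [-1.1  1.  -8.5] op 0.021414852256511175
0.1 [ 0.003  0.    -0.014] -5.7
0.2 [ 0.008  0.    -0.027] -11.5
0.3 [ 0.014  0.    -0.04 ] -17.2
0.4 [ 0.021  0.    -0.052] -22.9
0.5 [ 0.03   0.    -0.063] -28.6
0.6 [ 0.039  0.    -0.073] -34.4
0.7 [ 0.05   0.    -0.083] -40.1
0.8 [ 0.061  0.    -0.091] -45.8
0.9 [ 0.073 -0.    -0.098] -51.6
1.0 [ 0.086 -0.    -0.104] -57.3
```

>>> send_rows([
  [[0.003,0,-0.014,-6],[0.008,0,-0.027,-11],[0.014,0,-0.04,-17],[0.021,0,-0.052,-23],[0.03,0,-0.063,-29],[0.039,0,-0.073,-34],[0.05,0,-0.083,-40],[0.061,0,-0.091,-46]],
])

```text
time: 5.3
tool_pos: [0.4261, -0.306, 0.2517]
tool_rot: [-1.569, 0.01, -0.121]
contact_force: [-5.1, -0.4, -5.1]
opening: 0.0212
```

```bash
python3 - <<'E'
from h import *
arc(C(0,-.16,0),np.arange(.05,.3,.05))
d=snap('top','t3.png')
E
```

```text
cab now [-0.14077228 -0.17709018  0.25174461] radius 0.14180588831214244 yaw -0.12091695168067007 f [-5.1 -0.4 -5.1] op 0.021221778755484404
0.05 [ 0.001 -0.    -0.007] -2.9
0.1 [ 0.003 -0.    -0.014] -5.7
0.15 [ 0.005 -0.    -0.021] -8.6
0.2 [ 0.008 -0.    -0.027] -11.5
0.25 [ 0.011 -0.    -0.034] -14.3
```

View pics/t3.png

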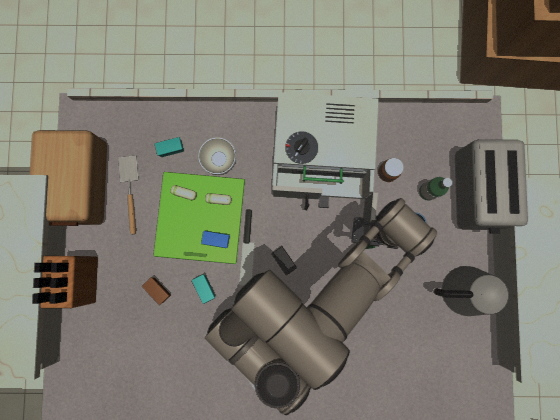

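>>> send_rows([
  [[0.001,0,-0.007,-3],[0.003,0,-0.015,-6],[0.003,0,-0.015,-6]],
])

```text
time: 5.65
tool_pos: [0.4281, -0.3237, 0.2517]
tool_rot: [-1.571, 0.008, -0.013]
contact_force: [-0.4, 1.9, -4.6]
opening: 0.0213
```

>>> send_rows([
  [[0,0,0,0],[0,0,0,0],[0,0,0,0]],
], gripper=0.6)

```text
time: 5.95
tool_pos: [0.4286, -0.3236, 0.2525]
tool_rot: [-1.572, 0.007, -0.014]
contact_force: [-0.6, -0.5, -0.4]
opening: 0.0407
```

>>> send_rows([
  [[0,-0.03,0,0],[0,-0.07,0,0],[0,-0.1,0,0],[0,-0.1,0,0]],
])

```text
time: 6.35
tool_pos: [0.4304, -0.3243, 0.3577]
tool_rot: [-1.579, -0.0, -0.014]
contact_force: [0.4, -1.2, -1.4]
opening: 0.0554
```

```bash
python3 - <<'E'
from h import *
d=snap('wrist','w2.png');f=d['frame'].astype(int)
m=(f[...,0]>120)&(f[...,1]<80)&(f[...,2]<80)
n,l,st,c=cv2.connectedComponentsWithStats(m.astype(np.uint8))
for i in range(1,n):
  if st[i,4]>30: print(st[i],c[i],inv(ray(d,*c[i],.261)))
go(C(-.057,.045,.30),CY)
E
```

```text
[272 208  26  25 505] [284.47128713 219.64158416] [-0.13891543 -0.19400623  0.261     ]
[230 307  40  19 175] [251.         311.89714286] [-0.05179815 -0.22016065  0.261     ]
shift [0.0891 0.0476 0.2364] twist -87.6 q6 end -3.25 | now [ 0.4299 -0.3238  0.349 ] cab [-0.136  -0.1946  0.349 ] yaw -0.014 f [-0.7 -0.6 -0.2] op 0.0553 t 6.4
```

View pics/w2.png

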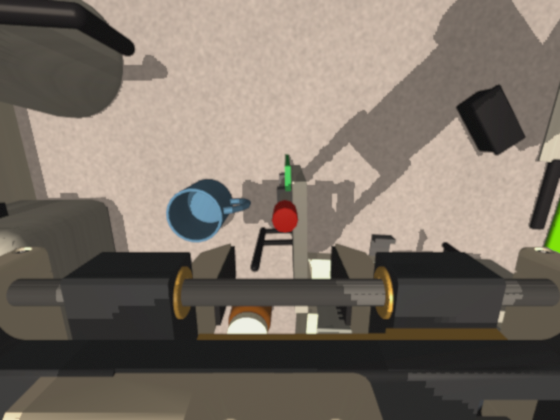

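>>> send_rows([
  [[0.01,0,0.03,8],[0.02,0,0.06,16],[0.03,0,0.1,25],[0.05,0,0.14,33],[0.06,0,0.17,41],[0.07,0,0.2,49],[0.08,0,0.22,58],[0.089,0,0.236,66]],
], gripper=0.3)

```text
time: 7.2
tool_pos: [0.5221, -0.0872, 0.3524]
tool_rot: [-1.577, -0.002, -1.171]
contact_force: [1.0, -1.0, -0.5]
opening: 0.0274
```

```bash
python3 - <<'E'
from h import *
go(C(-.057,.045,.24),CY)
E
```

```text
shift [ 0.0014  0.1064 -0.    ] twist 26.1 q6 end -0.11 | now [ 0.5221 -0.0872  0.3464] cab [-0.0571  0.0467  0.3464] yaw -1.171 f [ 1.  -1.  -0.5] op 0.0274 t 7.2
```

>>> send_rows([
  [[0.001,0,0,8],[0.001,0,0,16],[0.001,0.0,0,24],[0.001,0.0,0,26],[0.001,0.0,0,26]],
], gripper=0.3)

```text
time: 7.7
tool_pos: [0.5221, -0.0879, 0.3512]
tool_rot: [-1.578, -0.004, -1.625]
contact_force: [0.3, -0.4, 0.1]
opening: 0.0274
```

```bash
python3 - <<'E'
from h import *
d=snap('wrist','w3.png')
print(proj(d,C(-.057,.045,.205)))
go(C(-.057,.045,.185),CY)
E
```

```text
[284.17192568 208.81381478]
shift [0.0004 0.1604 0.001 ] twist 0.1 q6 end -0.11 | now [ 0.5221 -0.0879  0.3454] cab [-0.057   0.046   0.3454] yaw -1.624 f [ 0.2  0.4 -1.3] op 0.0272 t 7.8
```

View pics/w3.png

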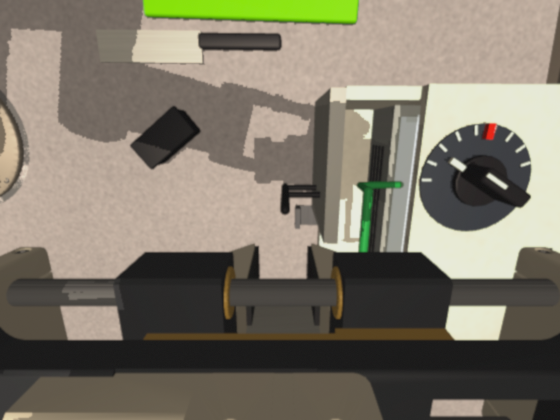

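The left handle's bar top is at (285,209), as predicted. The right leaf is out of the way. I'm descending now.

>>> send_rows([
  [[0,0.04,0.001,0],[0,0.08,0.001,0],[0,0.11,0.001,0],[0,0.13,0.001,0],[0,0.15,0.001,0],[0,0.16,0.001,0],[0,0.16,0.001,0]],
])

```text
time: 8.45
tool_pos: [0.5213, -0.0883, 0.19]
tool_rot: [-1.58, -0.003, -1.623]
contact_force: [-0.7, -0.3, 0.7]
opening: 0.0277
```

>>> send_rows([
  [[0,0,0,0],[0,0,0,0],[0,0,0,0],[0,0,0,0]],
], gripper=0, grip_force=20)

```text
time: 8.85
tool_pos: [0.5218, -0.0883, 0.1909]
tool_rot: [-1.578, -0.003, -1.623]
contact_force: [0.7, 0.8, 2.7]
opening: 0.0096
```

```bash
python3 - <<'E'
from h import *
arc(C(0,.16,0),-np.arange(.1,1.7,.1))
E
```

```text
cab now [-0.05729218  0.04556541  0.19087978] radius 0.12797526869960368 yaw -1.6234097579879168 f [0.7 0.8 2.7] op 0.009588817392045585
-0.1 [-0.006  0.    -0.011] 5.7
-0.2 [-0.014  0.    -0.022] 11.5
-0.3 [-0.022  0.    -0.031] 17.2
-0.4 [-0.031  0.    -0.04 ] 22.9
-0.5 [-0.042  0.    -0.048] 28.6
-0.6 [-0.052  0.    -0.054] 34.4
-0.7 [-0.064  0.    -0.06 ] 40.1
-0.8 [-0.076  0.    -0.065] 45.8
-0.9 [-0.088  0.    -0.068] 51.6
-1.0 [-0.101  0.    -0.07 ] 57.3
-1.1 [-0.114  0.    -0.07 ] 63.0
-1.2 [-0.127  0.    -0.07 ] 68.8
-1.3 [-0.139  0.    -0.068] 74.5
-1.4 [-0.152  0.    -0.065] 80.2
-1.5 [-0.164 -0.    -0.06 ] 85.9
-1.6 [-0.175 -0.    -0.055] 91.7
```

>>> send_rows([
  [[-0.006,0,-0.011,6],[-0.014,0,-0.022,11.5],[-0.022,0,-0.031,17],[-0.031,0,-0.04,23],[-0.042,0,-0.048,28.6],[-0.052,0,-0.054,34],[-0.064,0,-0.06,40],[-0.076,0,-0.065,46]],
])

```text
time: 9.65
tool_pos: [0.4626, -0.0082, 0.191]
tool_rot: [-1.571, -0.003, -2.431]
contact_force: [13.6, 3.2, -15.2]
opening: 0.0095
```

```bash
python3 - <<'E'
from h import *
arc(C(0,.16,0),-np.arange(.1,1.,.1))
E
```

```text
cab now [-0.12083957  0.1222577   0.19095664] radius 0.12659654077141536 yaw -2.430965666514142 f [ 13.6   3.2 -15.2] op 0.009466587817370885
-0.1 [-0.006 -0.    -0.011] 5.7
-0.2 [-0.013 -0.    -0.021] 11.5
-0.3 [-0.022 -0.    -0.031] 17.2
-0.4 [-0.031 -0.    -0.04 ] 22.9
-0.5 [-0.041 -0.    -0.047] 28.6
-0.6 [-0.052 -0.    -0.054] 34.4
-0.7 [-0.063 -0.    -0.06 ] 40.1
-0.8 [-0.075 -0.    -0.064] 45.8
-0.9 [-0.087 -0.    -0.067] 51.6
```

>>> send_rows([
  [[-0.006,0,-0.011,6],[-0.013,0,-0.021,11.5],[-0.022,0,-0.031,17],[-0.031,0,-0.04,23]],
])

```text
time: 10.05
tool_pos: [0.461, 0.0426, 0.1909]
tool_rot: [-1.568, -0.001, -2.836]
contact_force: [8.9, -1.9, -8.8]
opening: 0.0097
```

```bash
python3 - <<'E'
from h import *
arc(C(0,.16,0),-np.arange(.1,1.,.1))
d=snap('scene','s3.png')
E
```

```text
cab now [-0.12525345  0.17288099  0.19094283] radius 0.12591404317782795 yaw -2.8364858844392735 f [ 8.9 -1.9 -8.8] op 0.009653558997749381
-0.1 [-0.006 -0.    -0.011] 5.7
-0.2 [-0.013 -0.    -0.021] 11.5
-0.3 [-0.022 -0.    -0.031] 17.2
-0.4 [-0.031 -0.    -0.039] 22.9
-0.5 [-0.041 -0.    -0.047] 28.6
-0.6 [-0.051 -0.    -0.054] 34.4
-0.7 [-0.063 -0.    -0.059] 40.1
-0.8 [-0.075 -0.    -0.064] 45.8
-0.9 [-0.087 -0.    -0.067] 51.6
```

View pics/s3.png

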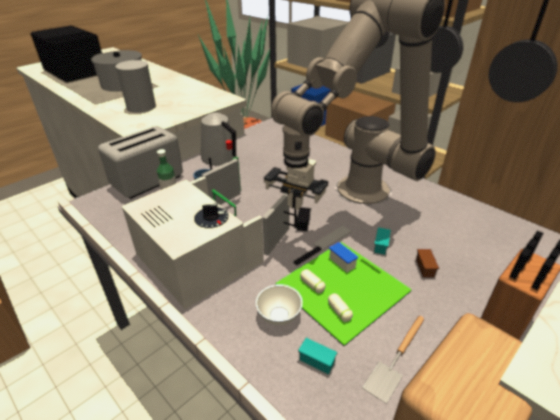

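>>> send_rows([
  [[-0.006,0,-0.011,6],[-0.013,0,-0.021,11.5],[-0.022,0,-0.031,17],[-0.031,0,-0.039,23],[-0.034,0,-0.042,25],[-0.034,0,-0.042,25]],
])

```text
time: 10.7
tool_pos: [0.4822, 0.0942, 0.1909]
tool_rot: [-1.569, 0.002, 3.005]
contact_force: [4.5, -2.9, -3.3]
opening: 0.0092
```

>>> send_rows([
  [[0,0,0,0],[0,0,0,0],[0,0,0,0],[0,0,0,0]],
], gripper=0.28)

```text
time: 11.1
tool_pos: [0.482, 0.0941, 0.1911]
tool_rot: [-1.569, 0.002, 3.005]
contact_force: [-0.2, -0.3, -0.3]
opening: 0.0254
```

>>> send_rows([
  [[0,-0.03,0,0],[0,-0.07,0,0],[0,-0.11,0,0],[0,-0.14,0,0],[0,-0.14,0,0]],
])

```text
time: 11.6
tool_pos: [0.4832, 0.0944, 0.3356]
tool_rot: [-1.571, 0.011, 3.006]
contact_force: [0.9, -0.6, -0.6]
opening: 0.0263
```

```bash
python3 - <<'E'
from h import *
d=snap('wrist','w4.png')
go(C(.028,0,.27),CY)
E
```

```text
shift [-0.1522  0.0581  0.2142] twist 85.4 q6 end -3.31 | now [0.4823 0.0944 0.327 ] cab [-0.1069  0.2258  0.327 ] yaw 3.006 f [-0.3  0.1 -0.7] op 0.0257 t 11.7
```

View pics/w4.png

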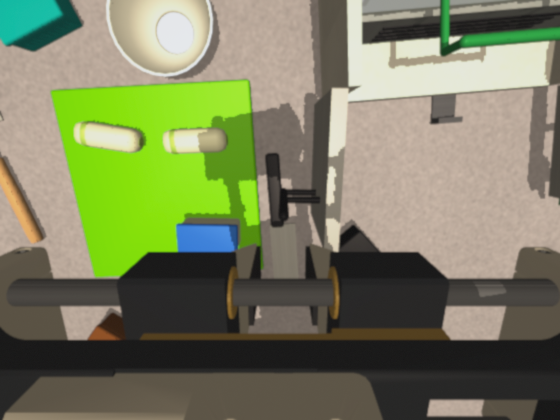

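```bash
python3 - <<'E'
from h import *
go(C(.028,-.02,.32),CY)
E
```

```text
shift [-0.1542  0.0082  0.2341] twist 85.4 q6 end -3.34 | now [0.4823 0.0944 0.327 ] cab [-0.1069  0.2258  0.327 ] yaw 3.006 f [-0.3  0.1 -0.7] op 0.0257 t 11.7
```

>>> send_rows([
  [[-0.01,0,0.03,-8],[-0.03,0,0.06,-16],[-0.05,0,0.1,-25],[-0.07,0,0.13,-33],[-0.09,0,0.16,-41],[-0.11,0,0.19,-49],[-0.13,0,0.21,-58],[-0.154,0,0.234,-66]],
])

```text
time: 12.45
tool_pos: [0.603, -0.1592, 0.3324]
tool_rot: [-1.568, 0.002, -2.12]
contact_force: [-0.2, -0.3, 0.4]
opening: 0.0258
```

```bash
python3 - <<'E'
from h import *
go(C(.028,-.02,.32),CY)
E
```

```text
shift [-0.0008  0.0064 -0.0001] twist -28.3 q6 end -0.2 | now [ 0.603  -0.1592  0.3264] cab [ 0.0277 -0.0207  0.3264] yaw -2.12 f [-0.2 -0.3  0.4] op 0.0258 t 12.4
```

>>> send_rows([
  [[0,0.006,0,-8],[0,0.006,0,-16],[0,0.006,0,-24],[0,0.006,0,-28],[0,0.006,0,-28]],
])

```text
time: 12.95
tool_pos: [0.6026, -0.1592, 0.3246]
tool_rot: [-1.57, 0.001, -1.631]
contact_force: [-0.1, -0.1, 0.1]
opening: 0.0252
```

```bash
python3 - <<'E'
from h import *
d=snap('wrist','w5.png')
print(proj(d,C(.028,.06,.19)),proj(d,C(.028,-.06,.19)),proj(d,C(.07,.16,.2)),proj(d,C(.07,-.16,.2)))
f=d['frame'].astype(int); m=(f[...,1]>90)&(f[...,0]<60)&(f[...,2]<90); n,l,st,c=cv2.connectedComponentsWithStats(m.astype(np.uint8))
for i in range(1,n):
  if st[i,4]>30: print(st[i],c[i])
go(C(.028,-.02,.187),CY)
E
```

```text
[283.43244254 121.49902385] [284.01196667 250.50812275] [339.72596095 -20.96615266] [325.11816435 343.94704902]
[ 280  119   52  134 1378] [291.88316401 181.18287373]
shift [-0.0006  0.1319  0.0005] twist -0.4 q6 end -0.2 | now [ 0.6027 -0.1591  0.3189] cab [ 0.0273 -0.0207  0.3189] yaw -1.633 f [-0.3  0.2 -0.3] op 0.0255 t 13.0
```

View pics/w5.png

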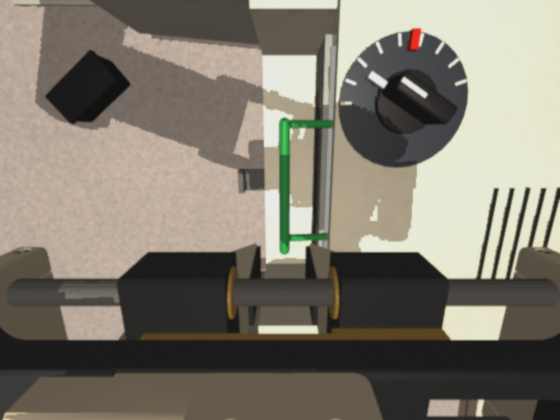

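>>> send_rows([
  [[0,0.04,0,0],[0,0.08,0,0],[0,0.1,0,0],[0,0.12,0,0],[0,0.132,0,0],[0,0.132,0,0]],
])

```text
time: 13.6
tool_pos: [0.6018, -0.1587, 0.1908]
tool_rot: [-1.574, 0.002, -1.634]
contact_force: [-0.9, 0.3, 1.2]
opening: 0.0255
```

>>> send_rows([
  [[0,0,0,0],[0,0,0,0],[0,0,0,0],[0,0,0,0]],
], gripper=0, grip_force=20)

```text
time: 14.0
tool_pos: [0.6024, -0.1588, 0.1917]
tool_rot: [-1.572, 0.002, -1.634]
contact_force: [0.8, -0.0, 1.7]
opening: 0.0091
```

>>> send_rows([
  [[0,0,-0.02,0],[0,0,-0.04,0],[0,0,-0.06,0],[0,0,-0.08,0],[0,0,-0.1,0],[0,0,-0.12,0],[0,0,-0.135,0],[0,0,-0.141,0]],
])

```text
time: 14.8
tool_pos: [0.4639, -0.1507, 0.1921]
tool_rot: [-1.563, 0.0, -1.635]
contact_force: [29.4, -2.8, -24.1]
opening: 0.0092
```

>>> send_rows([
  [[0,0,-0.003,0],[0,0,-0.003,0]],
])

```text
time: 15.0
tool_pos: [0.464, -0.1507, 0.192]
tool_rot: [-1.555, 0.0, -1.636]
contact_force: [15.1, -0.1, -15.2]
opening: 0.0091
```

```bash
python3 - <<'E'
from h import *
go(C(-.112,-.02,.187),CY)
E
```

```text
shift [ 0.0001 -0.0011 -0.0004] twist -0.6 q6 end -0.26 | now [ 0.464  -0.1507  0.186 ] cab [-0.1116 -0.0199  0.186 ] yaw -1.636 f [ 15.1  -0.1 -15.2] op 0.0091 t 15.0
```

>>> send_rows([
  [[0,0,0,0],[0,0,0,0],[0,0,0,0],[0,0,0,0]],
], gripper=0.3)

```text
time: 15.4
tool_pos: [0.4638, -0.1507, 0.1922]
tool_rot: [-1.556, 0.0, -1.636]
contact_force: [0.1, 0.6, -0.7]
opening: 0.0275
```

>>> send_rows([
  [[0,-0.03,0,0],[0,-0.07,0,0],[0,-0.11,0,0],[0,-0.14,0,0],[0,-0.16,0,0]],
])

```text
time: 15.9
tool_pos: [0.4615, -0.1507, 0.355]
tool_rot: [-1.552, -0.001, -1.636]
contact_force: [0.4, 0.6, -0.4]
opening: 0.0277
```

```bash
python3 - <<'E'
from h import *
d=snap('top','t4.png');f=d['frame']
hsv=cv2.cvtColor(f,cv2.COLOR_RGB2HSV).astype(int)
def comps(m,nm,z):
    roi=np.zeros(m.shape,bool);roi[170:270,150:250]=1
    n,l,st,c=cv2.connectedComponentsWithStats((m&roi).astype(np.uint8))
    for i in range(1,n):
        if st[i,4]>40:
            cs,_=cv2.findContours((l==i).astype(np.uint8),0,1)
            r=cv2.minAreaRect(cs[0]);b=cv2.boxPoints(r)
            w=np.array([ray(d,*q,z)for q in b]);e1=w[1]-w[0];e2=w[2]-w[1]
            if np.linalg.norm(e1)<np.linalg.norm(e2): e1,e2=e2,e1
            p=ray(d,*r[0],z); print(nm,st[i],np.round(p,4),'r',round(np.hypot(*p[:2]),3),'len',np.round([np.linalg.norm(e1),np.linalg.norm(e2)],3),'ang',round(np.degrees(np.arctan2(e1[1],e1[0]))%180,1))
comps((hsv[...,1]<100)&(hsv[...,2]>150),'leek',.035)
comps((hsv[...,0]>100)&(hsv[...,0]<130)&(hsv[...,1]>120)&(hsv[...,2]>100),'blue',.06)
go([.45,.15,.3],0)
E
```

```text
leek [175 187  20  12 150] [0.5814 0.3307 0.035 ] r 0.669 len [0.068 0.027] ang 73.5
leek [210 194  20  10 151] [0.5608 0.2081 0.035 ] r 0.598 len [0.067 0.027] ang 83.9
leek [241 243   9  27 215] [0.3628 0.1174 0.035 ] r 0.381 len [0.089 0.027] ang 0.7
blue [201 231  28  17 337] [0.4195 0.2189 0.06  ] r 0.473 len [0.088 0.043] ang 80.8
shift [-0.2997  0.0498 -0.033 ] twist -3.8 q6 end 0.32 | now [ 0.4622 -0.151   0.3515] cab [-0.1134 -0.0203  0.3515] yaw -1.636 f [ 1.2 -0.2  3.5] op 0.0274 t 15.9
```

View pics/t4.png

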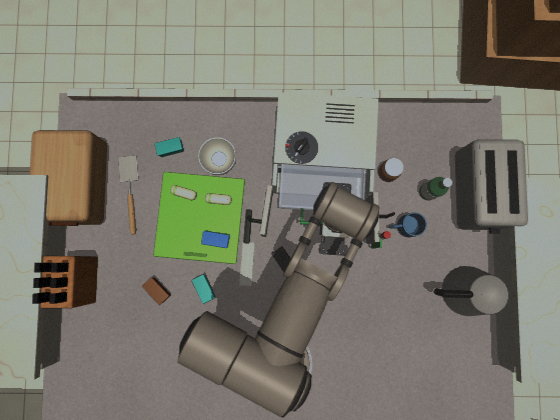

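```bash
python3 - <<'E'
from h import *
go([.49,.19,.36],np.radians(-9))
E
```

```text
shift [-0.3421 -0.0095  0.0056] twist 5.2 q6 end 0.53 | now [ 0.4622 -0.151   0.3515] cab [-0.1134 -0.0203  0.3515] yaw -1.636 f [ 1.2 -0.2  3.5] op 0.0274 t 15.9
```

>>> send_rows([
  [[-0.05,-0.01,0,1],[-0.1,-0.01,0,2],[-0.15,-0.01,0,3],[-0.2,-0.01,0,4],[-0.25,-0.01,0,5],[-0.3,-0.01,0.005,5],[-0.342,-0.01,0.005,5],[-0.342,-0.01,0.005,5]],
], gripper=0.75)

```text
time: 16.75
tool_pos: [0.4887, 0.1946, 0.3653]
tool_rot: [-1.55, -0.0, -1.718]
contact_force: [0.1, -1.2, -1.0]
opening: 0.0687
```

```bash
cat >> h.py <<'E'
def items(d,roi,show=True,board=.012):
    f=d['frame'];hsv=cv2.cvtColor(f,cv2.COLOR_RGB2HSV).astype(int)
    H,S,V=hsv[...,0],hsv[...,1],hsv[...,2]
    rm=np.zeros(H.shape,bool);rm[roi[1]:roi[3],roi[0]:roi[2]]=1
    for nm,m,z in [('leek',(S<185)&(V>110),board+.017),('blue',(H>100)&(H<130)&(S>120)&(V>130),board+.048)]:
        m=cv2.morphologyEx((m&rm).astype(np.uint8),cv2.MORPH_OPEN,np.ones((3,3),np.uint8))
        n,l,st,c=cv2.connectedComponentsWithStats(m)
        for i in range(1,n):
            if st[i,4]>300:
                cs,_=cv2.findContours((l==i).astype(np.uint8),0,1)
                r=cv2.minAreaRect(max(cs,key=cv2.contourArea));b=cv2.boxPoints(r)
                w=np.array([ray(d,*q,z)for q in b]);e1=w[1]-w[0];e2=w[2]-w[1]
                if np.linalg.norm(e1)<np.linalg.norm(e2): e1,e2=e2,e1
                p=ray(d,*r[0],z); print(nm,st[i],np.round(p,4),'len',np.round([np.linalg.norm(e1),np.linalg.norm(e2)],3),'ang',round(np.degrees(np.arctan2(e1[1],e1[0]))%180,1))
E
python3 - <<'E'
from h import *
d=snap('wrist','w6.png')
items(d,(0,0,560,250))
E
```

```text
leek [    0     0   549   250 89728] [0.4938 0.2756 0.029 ] len [0.749 0.372] ang 171.9
leek [ 312   38   33   70 1641] [0.583  0.3355 0.029 ] len [0.093 0.036] ang 71.7
leek [188 101  12  52 331] [0.3732 0.2906 0.029 ] len [0.075 0.01 ] ang 85.0
leek [ 311  130   24   60 1339] [0.561  0.2124 0.029 ] len [0.092 0.035] ang 84.3
leek [ 213  141   35   63 1814] [0.4139 0.2148 0.029 ] len [0.101 0.048] ang 83.0
leek [550 170  10  80 480] [0.9369 0.0719 0.029 ] len [0.142 0.015] ang 96.1
blue [ 215  143   32   60 1594] [0.4202 0.2176 0.06  ] len [0.09  0.041] ang 83.2
```

View pics/w6.png

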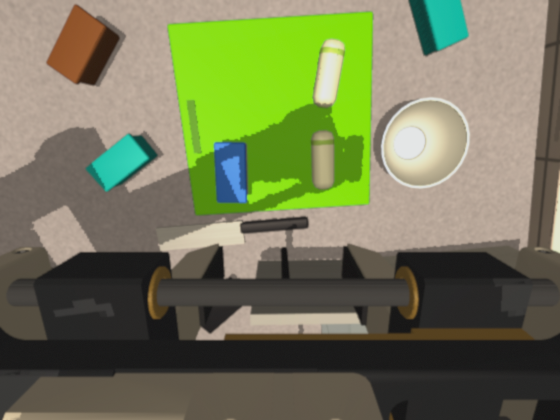

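```bash
python3 - <<'E'
from h import *
go([.4202,.2176,.15],np.radians(-7.5))
go([.4202,.2176,.040],np.radians(-7.5))
E
```

```text
shift [-0.0153  0.2078 -0.076 ] twist -1.0 q6 end 0.61 | now [0.4888 0.1923 0.3594] cab [-0.1058  0.3239  0.3594] yaw -1.719 f [-0.2 -0.8 -0.6] op 0.0689 t 16.8
shift [-0.0155  0.3178 -0.0783] twist -1.0 q6 end 0.61 | now [0.4888 0.1923 0.3594] cab [-0.1058  0.3239  0.3594] yaw -1.719 f [-0.2 -0.8 -0.6] op 0.0689 t 16.8
```

>>> send_rows([
  [[-0.008,0.04,-0.04,-1],[-0.015,0.08,-0.075,-1],[-0.015,0.12,-0.076,-1],[-0.015,0.16,-0.076,-1],[-0.015,0.208,-0.076,-1],[-0.015,0.208,-0.076,-1],[-0.015,0.208,-0.076,-1]],
])

```text
time: 17.5
tool_pos: [0.4203, 0.2165, 0.1564]
tool_rot: [-1.551, -0.003, -1.703]
contact_force: [0.4, 1.0, 0.2]
opening: 0.0686
```

```bash
python3 - <<'E'
from h import *
d=snap('wrist','w7.png')
items(d,(0,0,560,250))
go([.4202,.2176,.040],np.radians(-7.5))
E
```

```text
leek [    0     0   206   250 36982] [0.2841 0.313  0.029 ] len [0.203 0.152] ang 78.2
leek [ 430    0   75  107 5091] [0.5834 0.3305 0.029 ] len [0.082 0.039] ang 70.8
leek [ 497    0   63  250 8899] [0.6404 0.2654 0.029 ] len [0.214 0.048] ang 97.1
leek [202  90  19  66 823] [0.3733 0.3029 0.029 ] len [0.053 0.011] ang 84.9
leek [ 412  146   51  101 4138] [0.5633 0.2127 0.029 ] len [0.094 0.039] ang 84.1
leek [ 253  169   56   81 4352] [0.4209 0.2204 0.029 ] len [0.076 0.048] ang 83.7
blue [ 254  171   54   79 4016] [0.4216 0.228  0.06  ] len [0.065 0.041] ang 83.7
shift [-0.0006  0.1116 -0.0037] twist -0.1 q6 end 0.61 | now [0.4213 0.217  0.1516] cab [-0.1746  0.3449  0.1516] yaw -1.703 f [ 0.3 -0.6  0.8] op 0.069 t 17.6
```

View pics/w7.png

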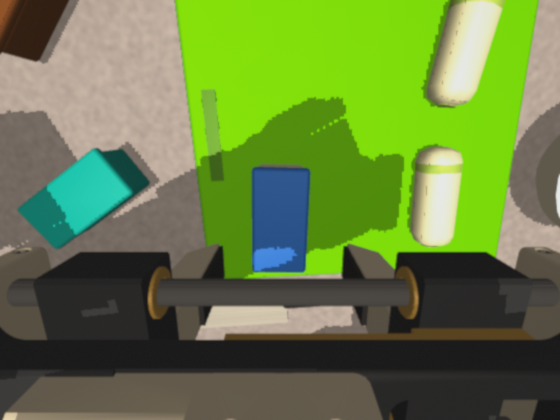

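The blue tub is centred between the fingers at about (280,220), and both leeks are clear of the fingers. I'm descending and gripping.

>>> send_rows([
  [[0,0.04,-0.001,0],[0,0.08,-0.002,0],[0,0.1,-0.003,0],[0,0.111,-0.003,0],[0,0.111,-0.003,0]],
])

```text
time: 18.05
tool_pos: [0.4218, 0.217, 0.0473]
tool_rot: [-1.547, -0.001, -1.703]
contact_force: [0.3, 0.6, -0.4]
opening: 0.0689
```

>>> send_rows([
  [[0,0,0,0],[0,0,0,0],[0,0,0,0],[0,0,0,0],[0,0,0,0]],
], gripper=0, grip_force=20)

```text
time: 18.55
tool_pos: [0.4221, 0.2173, 0.0484]
tool_rot: [-1.546, -0.0, -1.703]
contact_force: [-1.0, -0.6, 7.5]
opening: 0.0465
```

>>> send_rows([
  [[0,-0.03,0,0],[0,-0.08,0,0],[0,-0.13,0,0],[0,-0.18,0,0],[0,-0.22,0,0],[0,-0.26,0,0],[0,-0.26,0,0]],
])

```text
time: 19.25
tool_pos: [0.4173, 0.2189, 0.3141]
tool_rot: [-1.535, 0.005, -1.703]
contact_force: [0.8, -0.4, -1.4]
opening: 0.0465
```

```bash
python3 - <<'E'
from h import *
go(C(0.0,0,.29),CY+np.pi/2)
go(C(0.0,0,.157),CY+np.pi/2)
E
```

```text
shift [0.3319 0.0237 0.2039] twist 85.6 q6 end 1.39 | now [0.4173 0.2189 0.3081] cab [-0.1786  0.3465  0.3081] yaw -1.703 f [ 0.8 -0.4 -1.4] op 0.0465 t 19.2
shift [0.3326 0.1567 0.1992] twist 85.6 q6 end 1.39 | now [0.4173 0.2189 0.3081] cab [-0.1786  0.3465  0.3081] yaw -1.703 f [ 0.8 -0.4 -1.4] op 0.0465 t 19.2
```

>>> send_rows([
  [[0.03,0,0.02,8],[0.07,0,0.04,16],[0.11,0,0.07,25],[0.15,0,0.1,33],[0.19,0,0.13,41],[0.23,0,0.155,50],[0.27,0,0.18,58],[0.31,0,0.2,66]],
])

```text
time: 20.05
tool_pos: [0.575, -0.1167, 0.3186]
tool_rot: [-1.562, 0.033, -2.861]
contact_force: [0.1, -0.7, -1.3]
opening: 0.0462
```

```bash
python3 - <<'E'
from h import *
go(C(0.0,0,.24),CY+np.pi/2)
E
```

```text
shift [0.0066 0.0726 0.0193] twist 19.3 q6 end 1.39 | now [ 0.575  -0.1167  0.3126] cab [-0.0026  0.0202  0.3126] yaw -2.861 f [ 0.1 -0.7 -1.3] op 0.0462 t 20.1
```

>>> send_rows([
  [[0.003,0.0,0.01,8],[0.006,0.02,0.019,16],[0.006,0.05,0.019,19],[0.006,0.072,0.019,19],[0.006,0.072,0.019,19]],
])

```text
time: 20.55
tool_pos: [0.575, -0.136, 0.2424]
tool_rot: [-1.576, 0.027, 3.09]
contact_force: [0.0, 1.6, -1.9]
opening: 0.0465
```

```bash
python3 - <<'E'
from h import *
d=snap('wrist','w8.png')
print(proj(d,C(.07,0,.2)),proj(d,C(-.059,0,.172)),proj(d,C(-.065,.129,.172)))
print(sensors.observe()['tool_rot'])
go(C(0.0,0,.160),CY+np.pi/2)
E
```

```text
[286.09664416 134.44289756] [284.86977897 306.45297657] [120.36834732 312.34816176]
[-1.574713    0.03032009  3.09050462]
shift [0.0019 0.0788 0.001 ] twist 0.2 q6 end -4.89 | now [ 0.5761 -0.1363  0.2388] cab [-0.0005  0.0007  0.2388] yaw 3.091 f [ 0.8 -0.4 -1.3] op 0.0464 t 20.6
```

View pics/w8.png

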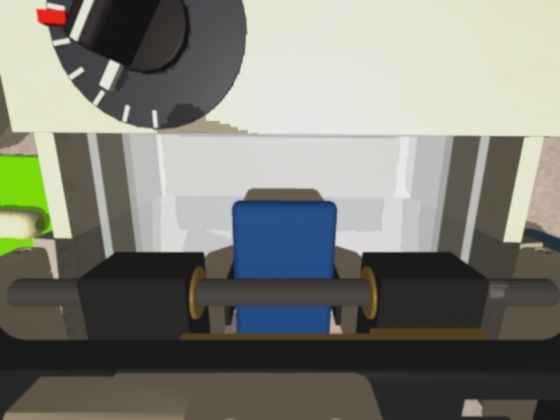

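The tub hangs above the open tray, centred between its walls, with its far end well short of the roof edge at row 134. I'm lowering it.

>>> send_rows([
  [[0.002,0.03,0.001,0],[0.002,0.055,0.001,0],[0.002,0.07,0.001,0],[0.002,0.078,0.001,0],[0.002,0.08,0.001,0],[0.002,0.08,0.001,0]],
])

```text
time: 21.2
tool_pos: [0.577, -0.1371, 0.166]
tool_rot: [-1.574, 0.032, 3.091]
contact_force: [-0.5, 0.7, -0.8]
opening: 0.0461
```

>>> send_rows([
  [[0,0,0,0],[0,0,0,0],[0,0,0,0],[0,0,0,0]],
], gripper=0.66)

```text
time: 21.6
tool_pos: [0.5771, -0.1372, 0.1663]
tool_rot: [-1.574, 0.033, 3.091]
contact_force: [0.5, -0.7, 0.0]
opening: 0.0608
```

>>> send_rows([
  [[0,-0.03,0,0],[0,-0.07,0,0],[0,-0.11,0,0],[0,-0.15,0,0],[0,-0.18,0,0],[0,-0.18,0,0]],
])

```text
time: 22.2
tool_pos: [0.5725, -0.1379, 0.3516]
tool_rot: [-1.571, 0.042, 3.091]
contact_force: [0.0, 0.2, 0.8]
opening: 0.0605
```

```bash
python3 - <<'E'
from h import *
d=snap('wrist','w9.png')
t=snap('top');crop(t,'t9.png',150,90,390,270,3)
items(t,(158,178,240,260))
go([.4954,.19,.35],np.radians(-6))
E
```

```text
leek [ 158  178   82   82 6406] [0.4913 0.2806 0.029 ] len [0.283 0.282] ang 90.3
shift [ 0.092  -0.0117 -0.3232] twist -86.9 q6 end -5.81 | now [ 0.5712 -0.1375  0.3405] cab [-0.0053 -0.0008  0.3405] yaw 3.091 f [ 0.5  0.1 -0.6] op 0.0605 t 22.3
```

View pics/w9.png

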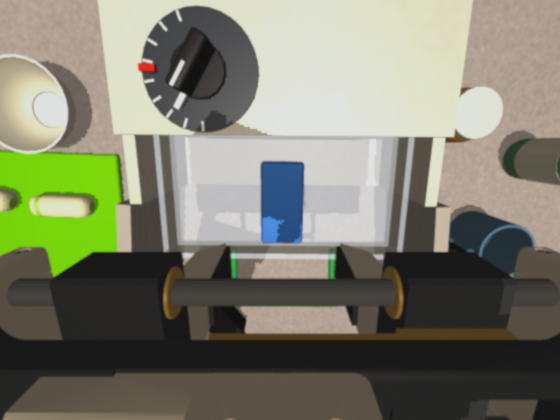

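View pics/t9.png

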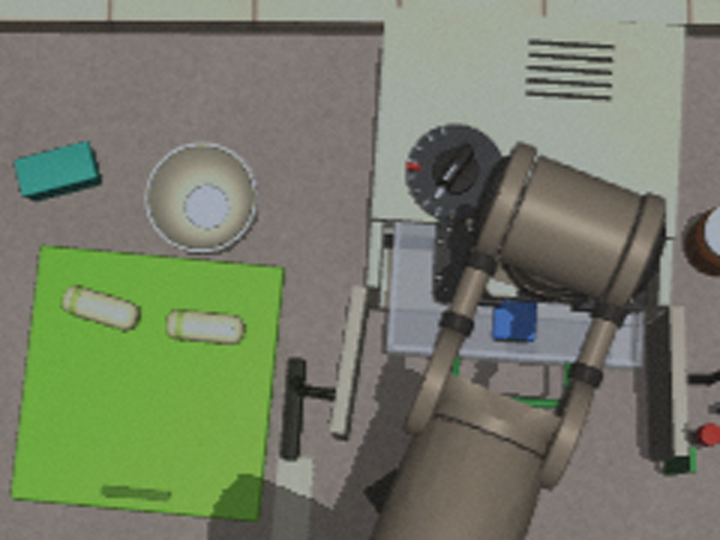

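The tub is upright in the tray at (282,202), and the leeks haven't moved. Next is leek B at (0.561, 0.212).

```bash
python3 - <<'E'
from h import *
go([.561,.2124,.30],np.radians(84.3-90))
E
```

```text
shift [ 0.0293  0.0405 -0.3488] twist -87.2 q6 end -5.82 | now [ 0.5712 -0.1375  0.3405] cab [-0.0053 -0.0008  0.3405] yaw 3.091 f [ 0.5  0.1 -0.6] op 0.0605 t 22.3
```

>>> send_rows([
  [[0.004,0,-0.04,-8],[0.008,0,-0.08,-16],[0.012,0,-0.12,-25],[0.016,0,-0.165,-33],[0.02,0,-0.21,-41],[0.023,0,-0.255,-50],[0.026,0.0,-0.3,-58],[0.03,0.0,-0.345,-66]],
], gripper=0.6)

```text
time: 23.1
tool_pos: [0.558, 0.2103, 0.3444]
tool_rot: [-1.544, 0.014, -2.034]
contact_force: [0.5, 0.1, -0.1]
opening: 0.0551
```

```bash
python3 - <<'E'
from h import *
go([.561,.2124,.16],np.radians(84.3-90))
E
```

```text
shift [-0.0008  0.1784 -0.0031] twist -20.9 q6 end 0.46 | now [0.558  0.2103 0.3384] cab [-0.0377  0.3457  0.3384] yaw -2.034 f [ 0.5  0.1 -0.1] op 0.0551 t 23.1
```

>>> send_rows([
  [[0,0.03,-0.003,-8],[-0.001,0.07,-0.003,-16],[-0.001,0.11,-0.003,-21],[-0.001,0.15,-0.003,-21],[-0.001,0.178,-0.003,-21],[-0.001,0.178,-0.003,-21]],
])

```text
time: 23.7
tool_pos: [0.5578, 0.2117, 0.1603]
tool_rot: [-1.552, -0.001, -1.668]
contact_force: [-0.2, -0.4, -0.5]
opening: 0.0554
```

```bash
python3 - <<'E'
from h import *
d=snap('wrist','w10.png')
items(d,(0,0,560,250))
go([.561,.2124,.034],np.radians(84.3-90))
E
```

```text
leek [   0    0   69  250 9823] [0.359  0.3095 0.029 ] len [0.208 0.051] ang 73.2
leek [ 268    0   59  125 5175] [0.5834 0.3369 0.029 ] len [0.093 0.034] ang 71.5
leek [  362     0   198   250 43964] [0.7202 0.274  0.029 ] len [0.217 0.154] ang 99.0
leek [ 264  161   40   89 3260] [0.5612 0.2183 0.029 ] len [0.084 0.034] ang 85.5
shift [-0.0003  0.1235 -0.0014] twist 0.1 q6 end 0.46 | now [0.5595 0.2121 0.1575] cab [-0.0363  0.3476  0.1575] yaw -1.668 f [-0.5  0.2  0.1] op 0.0549 t 23.8
```

View pics/w10.png

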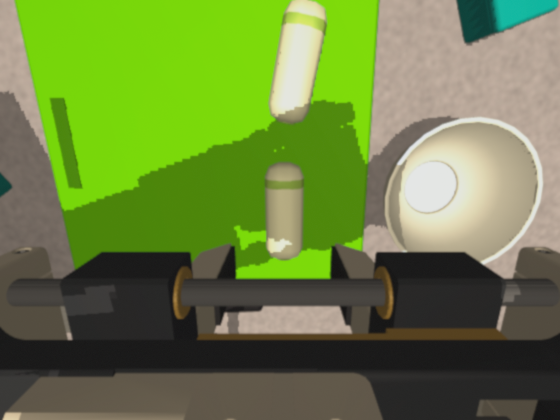

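Leek B, at (284,210), is between the fingers, and the bowl rim at (386,195) is clear. I'm descending.

>>> send_rows([
  [[0,0.04,-0.001,0],[0,0.08,-0.001,0],[0,0.105,-0.001,0],[0,0.12,-0.001,0],[0,0.123,-0.001,0],[0,0.123,-0.001,0]],
])

```text
time: 24.35
tool_pos: [0.5621, 0.2122, 0.0416]
tool_rot: [-1.546, 0.001, -1.668]
contact_force: [0.3, 0.2, -0.0]
opening: 0.0551
```

>>> send_rows([
  [[0,0,0,0],[0,0,0,0],[0,0,0,0],[0,0,0,0],[0,0,0,0]],
], gripper=0, grip_force=15)

```text
time: 24.85
tool_pos: [0.5625, 0.2124, 0.0427]
tool_rot: [-1.544, 0.002, -1.668]
contact_force: [-1.7, 0.5, 6.4]
opening: 0.0338
```

>>> send_rows([
  [[0,-0.03,0,0],[0,-0.08,0,0],[0,-0.13,0,0],[0,-0.18,0,0],[0,-0.22,0,0],[0,-0.26,0,0],[0,-0.27,0,0]],
])

```text
time: 25.55
tool_pos: [0.5565, 0.2129, 0.318]
tool_rot: [-1.536, 0.005, -1.668]
contact_force: [0.1, -0.4, -0.9]
opening: 0.0339
```

```bash
python3 - <<'E'
from h import *
go(C(0.0,0.077,.29),CY+np.pi/2)
E
```

```text
shift [0.2695 0.0225 0.0499] twist 87.6 q6 end 1.52 | now [0.5565 0.2129 0.312 ] cab [-0.0394  0.3483  0.312 ] yaw -1.668 f [ 0.1 -0.4 -0.9] op 0.0339 t 25.6
```

>>> send_rows([
  [[0.03,0,0.006,8],[0.07,0,0.012,16],[0.11,0,0.018,25],[0.15,0,0.025,33],[0.19,0,0.032,41],[0.22,0,0.038,50],[0.25,0,0.044,58],[0.269,0,0.05,66]],
])

```text
time: 26.35
tool_pos: [0.5796, -0.0618, 0.3172]
tool_rot: [-1.562, 0.032, -2.827]
contact_force: [0.5, -0.2, -1.1]
opening: 0.0342
```

```bash
python3 - <<'E'
from h import *
go(C(0.0,0.077,.24),CY+np.pi/2)
E
```

```text
shift [ 0.0006  0.0712 -0.0019] twist 21.2 q6 end 1.52 | now [ 0.5796 -0.0618  0.3112] cab [-0.001   0.0752  0.3112] yaw -2.827 f [ 0.5 -0.2 -1.1] op 0.0342 t 26.4
```

>>> send_rows([
  [[0,0,-0.001,8],[0,0.02,-0.002,16],[0,0.05,-0.002,21],[0,0.071,-0.002,21],[0,0.071,-0.002,21]],
])

```text
time: 26.85
tool_pos: [0.5793, -0.0594, 0.242]
tool_rot: [-1.575, 0.024, 3.089]
contact_force: [-0.0, 0.7, -0.5]
opening: 0.0342
```

```bash
python3 - <<'E'
from h import *
d=snap('wrist','w11.png')
go(C(0.0,.077,.154),CY+np.pi/2)
E
```

```text
shift [0.002  0.0843 0.0007] twist 0.2 q6 end -4.76 | now [ 0.5804 -0.0597  0.2383] cab [-0.0004  0.0774  0.2383] yaw 3.089 f [ 0.1 -0.3  0. ] op 0.0341 t 26.9
```

View pics/w11.png

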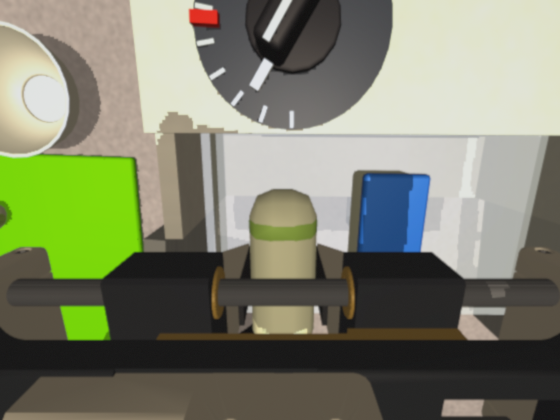

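>>> send_rows([
  [[0.002,0.03,0.001,0],[0.002,0.055,0.001,0],[0.002,0.07,0.001,0],[0.002,0.08,0.001,0],[0.002,0.085,0.001,0],[0.002,0.085,0.001,0]],
])

```text
time: 27.5
tool_pos: [0.5812, -0.0604, 0.1598]
tool_rot: [-1.575, 0.029, 3.089]
contact_force: [0.4, -0.1, -0.4]
opening: 0.034
```

>>> send_rows([
  [[0,0,0,0],[0,0,0,0],[0,0,0,0],[0,0,0,0]],
], gripper=0.46)

```text
time: 27.9
tool_pos: [0.5814, -0.0605, 0.1602]
tool_rot: [-1.574, 0.03, 3.089]
contact_force: [-0.0, 0.7, -0.3]
opening: 0.0421
```

>>> send_rows([
  [[0,-0.03,0,0],[0,-0.07,0,0],[0,-0.11,0,0],[0,-0.15,0,0],[0,-0.18,0,0],[0,-0.18,0,0]],
])

```text
time: 28.5
tool_pos: [0.5772, -0.0611, 0.3455]
tool_rot: [-1.573, 0.039, 3.089]
contact_force: [1.1, 0.4, -0.3]
opening: 0.0422
```

```bash
python3 - <<'E'
from h import *
d=snap('wrist','w12.png')
t=snap('top');crop(t,'t12.png',150,90,390,270,3)
go([.583,.3355,.30],np.radians(71.6-90))
E
```

```text
shift [ 0.0147  0.0354 -0.3961] twist -74.6 q6 end -5.44 | now [ 0.5759 -0.0608  0.3345] cab [-0.0048  0.076   0.3345] yaw 3.089 f [ 0.2 -0.5 -0.3] op 0.0423 t 28.6
```

View pics/w12.png

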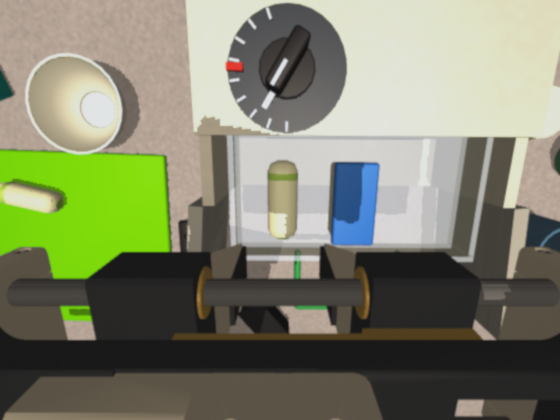

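View pics/t12.png

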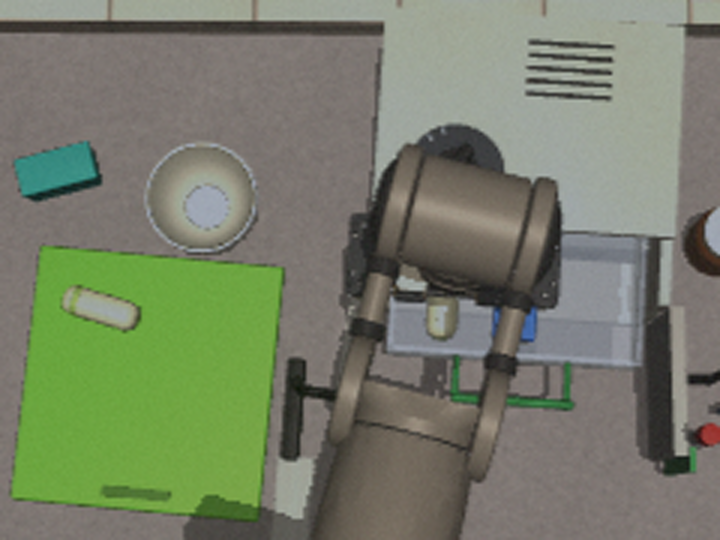

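Leek B lies in the tray at (283,200), beside the tub at (355,204). Now leek A at (0.583, 0.336).

>>> send_rows([
  [[0.002,0,-0.04,-8],[0.004,0,-0.08,-16],[0.006,0,-0.13,-25],[0.008,0,-0.18,-33],[0.01,0,-0.23,-41],[0.012,0,-0.28,-50],[0.014,0.0,-0.33,-58],[0.015,0.0,-0.375,-66]],
], gripper=0.6)

```text
time: 29.4
tool_pos: [0.5796, 0.3167, 0.3391]
tool_rot: [-1.546, 0.013, -2.035]
contact_force: [-0.1, 0.2, 1.1]
opening: 0.0553
```

```bash
python3 - <<'E'
from h import *
go([.583,.3355,.16],np.radians(71.6-90))
E
```

```text
shift [-0.0161  0.1731 -0.0096] twist -8.2 q6 end 0.84 | now [0.5796 0.3167 0.3331] cab [-0.0221  0.4532  0.3331] yaw -2.035 f [-0.1  0.2  1.1] op 0.0553 t 29.4
```

>>> send_rows([
  [[-0.016,0.03,-0.01,-8],[-0.016,0.07,-0.01,-8],[-0.016,0.11,-0.01,-8],[-0.016,0.15,-0.01,-8],[-0.016,0.173,-0.01,-8],[-0.016,0.173,-0.01,-8]],
])

```text
time: 30.0
tool_pos: [0.5797, 0.3343, 0.1597]
tool_rot: [-1.553, 0.001, -1.896]
contact_force: [-0.0, 0.0, -0.1]
opening: 0.0549
```

```bash
python3 - <<'E'
from h import *
d=snap('wrist','w13.png')
items(d,(0,0,560,250))
go([.583,.3355,.034],np.radians(71.6-90))
E
```

```text
leek [    0     0   560   250 96009] [0.6038 0.4086 0.029 ] len [0.43  0.216] ang 161.7
leek [ 263  162   42   88 3291] [0.5841 0.3399 0.029 ] len [0.083 0.035] ang 73.5
shift [-0.0005  0.123  -0.001 ] twist -0.2 q6 end 0.84 | now [0.5812 0.335  0.157 ] cab [-0.0215  0.4715  0.157 ] yaw -1.896 f [0.1 0.6 1.2] op 0.0552 t 30.1
```

View pics/w13.png

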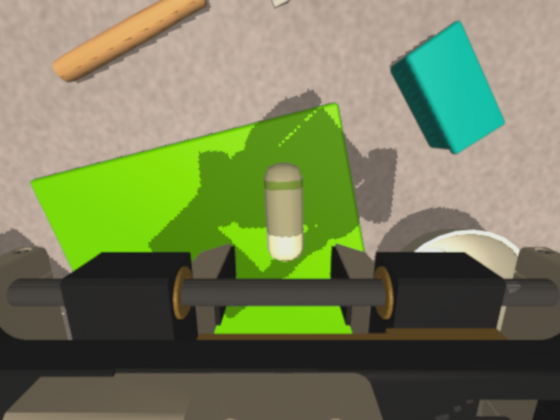

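Leek A, at (284,211), is centred between the fingers. The bowl, at (470,260), is to the side and lower than the gripper's body will come.

>>> send_rows([
  [[0,0.04,-0.001,0],[0,0.08,-0.001,0],[0,0.105,-0.001,0],[0,0.118,-0.001,0],[0,0.121,-0.001,0],[0,0.121,-0.001,0]],
])

```text
time: 30.65
tool_pos: [0.5837, 0.3354, 0.0434]
tool_rot: [-1.548, 0.006, -1.896]
contact_force: [-0.7, 0.1, -0.4]
opening: 0.0554
```

>>> send_rows([
  [[0,0,0,0],[0,0,0,0],[0,0,0,0],[0,0,0,0],[0,0,0,0]],
], gripper=0, grip_force=15)

```text
time: 31.15
tool_pos: [0.5842, 0.3357, 0.0447]
tool_rot: [-1.547, 0.008, -1.895]
contact_force: [-1.0, -0.0, 5.6]
opening: 0.0343
```

>>> send_rows([
  [[0,-0.03,0,0],[0,-0.08,0,0],[0,-0.13,0,0],[0,-0.18,0,0],[0,-0.22,0,0],[0,-0.26,0,0],[0,-0.27,0,0]],
])

```text
time: 31.85
tool_pos: [0.5783, 0.3363, 0.3204]
tool_rot: [-1.54, 0.014, -1.895]
contact_force: [0.7, -0.2, -0.1]
opening: 0.0341
```

```bash
python3 - <<'E'
from h import *
go(C(0.0,-0.077,.29),CY+np.pi/2)
E
```

```text
shift [0.5237 0.0223 0.1691] twist 74.6 q6 end 1.27 | now [0.5783 0.3363 0.3144] cab [-0.0244  0.4727  0.3144] yaw -1.895 f [ 0.7 -0.2 -0.1] op 0.0341 t 31.9
```

>>> send_rows([
  [[0.04,0,0.012,8],[0.085,0,0.026,16],[0.13,0,0.042,25],[0.175,0,0.056,33],[0.22,0,0.07,41],[0.265,0,0.085,50],[0.31,0,0.1,58],[0.355,0,0.115,66]],
])

```text
time: 32.65
tool_pos: [0.5733, -0.0386, 0.3177]
tool_rot: [-1.572, 0.032, -3.053]
contact_force: [0.5, 0.4, -1.2]
opening: 0.034
```

```bash
python3 - <<'E'
from h import *
go(C(0.0,-0.077,.29),CY+np.pi/2)
E
```

```text
shift [0.0172 0.021  0.1745] twist 8.2 q6 end 1.27 | now [ 0.5733 -0.0386  0.3117] cab [-0.0086  0.0981  0.3117] yaw -3.053 f [ 0.5  0.4 -1.2] op 0.034 t 32.6
```

>>> send_rows([
  [[0.004,0,0.04,8],[0.008,0,0.085,8],[0.013,0,0.13,8],[0.017,0,0.17,8],[0.017,0.04,0.174,8],[0.017,0.07,0.174,8],[0.017,0.07,0.174,8]],
])

```text
time: 33.35
tool_pos: [0.5714, -0.2125, 0.2411]
tool_rot: [-1.581, 0.021, 3.089]
contact_force: [0.5, -0.3, -1.2]
opening: 0.0344
```

```bash
python3 - <<'E'
from h import *
d=snap('wrist','w14.png')
go(C(0.0,-.077,.156),CY+np.pi/2)
E
```

```text
shift [0.0026 0.0824 0.0019] twist 0.2 q6 end -5.01 | now [ 0.5727 -0.2127  0.2384] cab [ 0.0004 -0.0758  0.2384] yaw 3.09 f [-0.7  0.  -0.3] op 0.0342 t 33.4
```

View pics/w14.png

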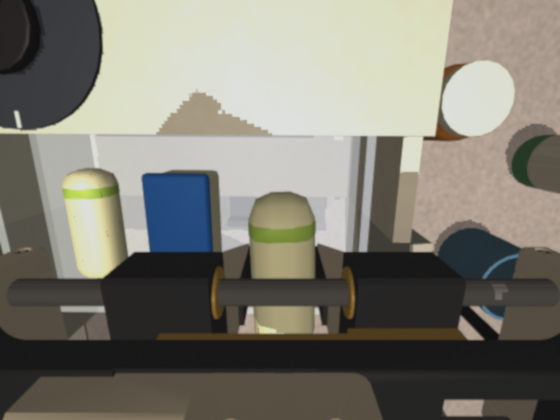

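>>> send_rows([
  [[0.002,0.03,0.002,0],[0.002,0.055,0.002,0],[0.002,0.07,0.002,0],[0.002,0.079,0.002,0],[0.002,0.083,0.002,0],[0.002,0.083,0.002,0]],
])

```text
time: 34.0
tool_pos: [0.5734, -0.2141, 0.1623]
tool_rot: [-1.578, 0.027, 3.09]
contact_force: [-0.4, 0.5, -0.9]
opening: 0.0343
```

>>> send_rows([
  [[0,0,0,0],[0,0,0,0],[0,0,0,0],[0,0,0,0]],
], gripper=0.46)

```text
time: 34.4
tool_pos: [0.5735, -0.2142, 0.1627]
tool_rot: [-1.578, 0.028, 3.09]
contact_force: [0.4, 0.3, 0.2]
opening: 0.0424
```

>>> send_rows([
  [[0,-0.03,0,0],[0,-0.07,0,0],[0,-0.11,0,0],[0,-0.15,0,0],[0,-0.18,0,0],[0,-0.18,0,0]],
])

```text
time: 35.0
tool_pos: [0.5695, -0.2158, 0.3482]
tool_rot: [-1.574, 0.037, 3.09]
contact_force: [0.4, 0.6, 0.5]
opening: 0.0424
```

```bash
python3 - <<'E'
from h import *
d=snap('wrist','w15.png')
go(C(-.112,-.02,.32),CY)
E
```

```text
shift [ 0.1091  0.0159 -0.0591] twist -89.8 q6 end -6.54 | now [ 0.5689 -0.2155  0.3391] cab [-0.0032 -0.0788  0.3391] yaw 3.09 f [-0.7  0.   0.5] op 0.0421 t 35.0
```

View pics/w15.png

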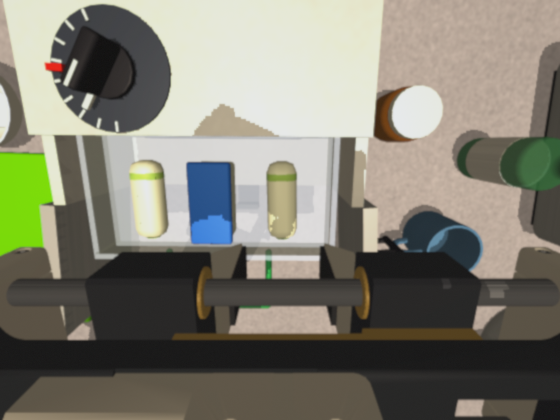

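The tray holds leek (148,199), tub (210,203) and leek (282,200), all flat. Next I'll push the tray home.

>>> send_rows([
  [[0.01,0.01,-0.01,-8],[0.02,0.01,-0.02,-16],[0.04,0.01,-0.03,-25],[0.05,0.01,-0.04,-33],[0.06,0.01,-0.045,-41],[0.08,0.01,-0.05,-50],[0.1,0.01,-0.055,-58],[0.109,0.01,-0.059,-66]],
], gripper=0.32)

```text
time: 35.85
tool_pos: [0.4616, -0.1502, 0.3304]
tool_rot: [-1.546, 0.017, -2.035]
contact_force: [0.0, 0.1, 0.5]
opening: 0.029
```

```bash
python3 - <<'E'
from h import *
go(C(-.112,-.02,.32),CY)
E
```

```text
shift [-0.0003  0.0044  0.0019] twist -23.4 q6 end -0.26 | now [ 0.4616 -0.1502  0.3244] cab [-0.114  -0.0195  0.3244] yaw -2.035 f [0.  0.1 0.5] op 0.029 t 35.9
```

>>> send_rows([
  [[0,0.02,0.001,-8],[0,0.04,0.001,-16],[0,0.06,0.001,-23],[0,0.07,0.001,-23],[0,0.07,0.001,-23]],
])

```text
time: 36.35
tool_pos: [0.4637, -0.1498, 0.2584]
tool_rot: [-1.546, 0.008, -1.637]
contact_force: [-0.1, -0.6, 0.2]
opening: 0.0293
```

```bash
python3 - <<'E'
from h import *
d=snap('wrist','w16.png')
print(proj(d,C(-.112,.06,.19)),proj(d,C(-.112,-.06,.19)))
go(C(-.112,-.02,.187),CY)
E
```

```text
[279.15506924 122.36157971] [281.54866585 287.62277631]
shift [ 0.0012  0.0667 -0.0025] twist -0.6 q6 end -0.26 | now [ 0.4643 -0.1501  0.2537] cab [-0.1113 -0.0193  0.2537] yaw -1.637 f [ 1.1 -0.   1.2] op 0.0294 t 36.4
```

View pics/w16.png

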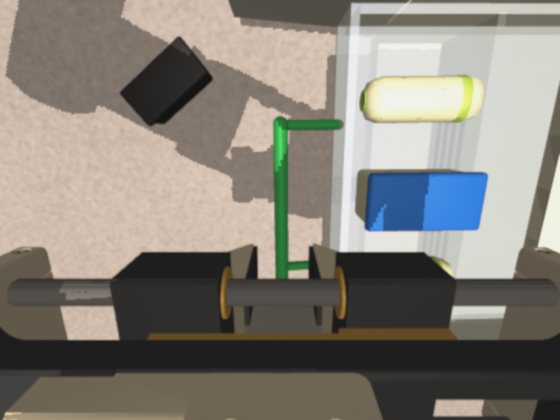

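The pull bar runs along u≈281, where I predicted it, between the fingers.

>>> send_rows([
  [[0.001,0.025,-0.001,0],[0.001,0.045,-0.001,0],[0.001,0.06,-0.002,0],[0.001,0.066,-0.002,0],[0.001,0.066,-0.002,0]],
])

```text
time: 36.9
tool_pos: [0.4641, -0.1507, 0.1938]
tool_rot: [-1.544, 0.008, -1.638]
contact_force: [-0.5, -1.4, 0.9]
opening: 0.0293
```

>>> send_rows([
  [[0,0,0,0],[0,0,0,0],[0,0,0,0],[0,0,0,0]],
], gripper=0, grip_force=20)

```text
time: 37.3
tool_pos: [0.4645, -0.1509, 0.1945]
tool_rot: [-1.542, 0.007, -1.638]
contact_force: [-0.9, -0.1, 3.3]
opening: 0.0089
```

```bash
python3 - <<'E'
from h import *
go(C(.028,-.02,.187),CY)
E
```

```text
shift [-0.0016  0.0054  0.139 ] twist -0.7 q6 end -0.2 | now [ 0.4645 -0.1509  0.1885] cab [-0.1111 -0.02    0.1885] yaw -1.638 f [-0.9 -0.1  3.3] op 0.0089 t 37.3
```

>>> send_rows([
  [[0,0,0.012,0],[0,0.001,0.03,0],[0,0.001,0.05,0],[0,0.002,0.07,0],[-0.001,0.003,0.09,0],[-0.001,0.003,0.11,0],[-0.001,0.004,0.126,0],[-0.001,0.004,0.137,0]],
])

```text
time: 38.1
tool_pos: [0.602, -0.159, 0.1945]
tool_rot: [-1.543, 0.007, -1.638]
contact_force: [-2.0, -0.1, 2.0]
opening: 0.0091
```

```bash
python3 - <<'E'
from h import *
go(C(.028,-.02,.187),CY)
E
```

```text
shift [-0.0005  0.0016  0.0013] twist -0.7 q6 end -0.2 | now [ 0.602  -0.159   0.1885] cab [ 0.0267 -0.0205  0.1885] yaw -1.638 f [-2.  -0.1  2. ] op 0.0091 t 38.1
```

>>> send_rows([
  [[0,0,0.002,0],[0,0,0.004,0],[0,0,0.004,0],[0,0,0.004,0]],
])

```text
time: 38.5
tool_pos: [0.6039, -0.1591, 0.1945]
tool_rot: [-1.547, 0.007, -1.638]
contact_force: [-7.9, -0.5, 3.4]
opening: 0.0087
```

>>> send_rows([
  [[0,0,0,0],[0,0,0,0],[0,0,0,0],[0,0,0,0]],
], gripper=0.3)

```text
time: 38.9
tool_pos: [0.604, -0.1591, 0.1945]
tool_rot: [-1.547, 0.007, -1.638]
contact_force: [-0.3, -0.5, 0.4]
opening: 0.0273
```

```bash
python3 - <<'E'
from h import *
go(C(.028,-.02,.3),CY)
E
```

```text
shift [-0.0014 -0.1114  0.002 ] twist -0.7 q6 end -0.2 | now [ 0.604  -0.1591  0.1885] cab [ 0.0286 -0.0206  0.1885] yaw -1.638 f [-0.3 -0.5  0.4] op 0.0273 t 38.9
```

>>> send_rows([
  [[0,-0.03,0,0],[0,-0.07,0,0],[0,-0.11,0.001,0],[0,-0.15,0.002,0],[0,-0.16,0.002,0],[0,-0.16,0.002,0]],
])

```text
time: 39.5
tool_pos: [0.6026, -0.1603, 0.3563]
tool_rot: [-1.543, 0.006, -1.638]
contact_force: [-0.5, -0.4, -0.8]
opening: 0.0273
```

```bash
python3 - <<'E'
from h import *
go(C(.124,.04,.345),CY)
E
```

```text
shift [-0.0629  0.0084  0.0958] twist -0.7 q6 end -0.09 | now [ 0.6026 -0.1603  0.3503] cab [ 0.0273 -0.0218  0.3503] yaw -1.638 f [-0.5 -0.4 -0.8] op 0.0273 t 39.5
```

>>> send_rows([
  [[-0.02,0,0.03,0],[-0.04,0,0.06,0],[-0.063,0,0.095,0],[-0.063,0,0.095,0],[-0.063,0,0.095,0]],
])

```text
time: 40.0
tool_pos: [0.7017, -0.1032, 0.3554]
tool_rot: [-1.549, 0.007, -1.636]
contact_force: [0.5, 0.0, 0.5]
opening: 0.0272
```

```bash
python3 - <<'E'
from h import *
d=snap('wrist','w17.png')
crop(d,'w17c.png',200,100,370,250,4.5)
go(C(.124,.074,.236),CY)
t=snap('top');crop(t,'t17.png',270,120,340,220,6)
E
```

```text
shift [-0.0333  0.1151 -0.0017] twist -0.6 q6 end -0.04 | now [ 0.7011 -0.1039  0.3509] cab [0.1226 0.04   0.3509] yaw -1.637 f [-0.4 -0.1  0.2] op 0.0278 t 40.0
```

View pics/w17.png

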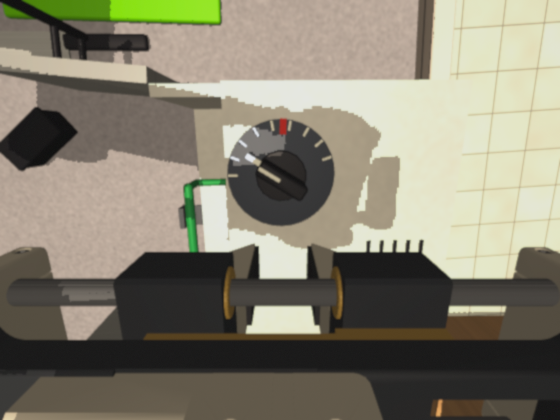

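View pics/w17c.png

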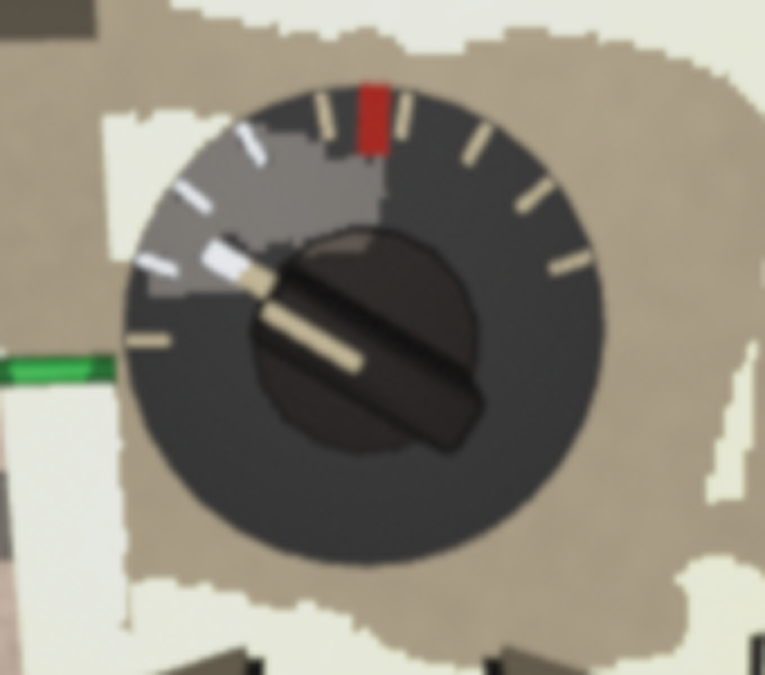

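```bash
python3 - <<'E'
from h import *
d=read_camera('wrist')
P=lambda x,y,z: inv(ray(d,200+x/4.5-.4,100+y/4.5-.4,z))
for z in (.2,.204,.208):
    c=P(365,325,z);ed=P(605,325,z); print('disc',z,c,np.hypot(*(ed-c)[:2]))
c=P(365,325,.204)
for z in (.204,.208,.213):
    for nm,x,y in [('tip',206,247),('rider',374,156)]:
        v=P(x,y,z)-c; print(nm,z,'r',round(np.hypot(*v[:2]),4),'ang cw from -x', round(np.arctan2(v[1],-v[0]),3))
# grip bar ends on top z=.246, front line
a=P(268,310,.246);b=P(358,365,.246);print('line ang',np.arctan2((a-b)[1],-(a-b)[0]))
for x,y in [(270,335),(285,265),(483,405),(450,453)]: print(P(x,y,.246))
print(O, proj(d,C(.07,.16,.2)))
E
```

```text
disc 0.2 [0.12440026 0.07433811 0.2       ] 0.05267890769499034
disc 0.204 [0.12433514 0.07486918 0.204     ] 0.05195509515594763
disc 0.208 [0.12427002 0.07540025 0.208     ] 0.05123128261690473
tip 0.204 r 0.0375 ang cw from -x 0.472
rider 0.204 r 0.0352 ang cw from -x 1.639
tip 0.208 r 0.0373 ang cw from -x 0.484
rider 0.208 r 0.0353 ang cw from -x 1.636
tip 0.213 r 0.037 ang cw from -x 0.499
rider 0.213 r 0.0353 ang cw from -x 1.632
line ang 0.5685617992631634
[0.10614276 0.07889324 0.246     ]
[0.10929199 0.09156161 0.246     ]
[0.14554018 0.0651097  0.246     ]
[0.13936735 0.05600174 0.246     ]
[ 0.5765 -0.137   0.    ] [219.00101599  77.75383403]
```

```bash
python3 - <<'E'
from h import *
go(C(.1245,.0745,.30),CY+np.pi/2-.54)
E
```

```text
shift [-0.0349  0.0534  0.0004] twist -59.8 q6 end -1.07 | now [ 0.7007 -0.1045  0.3531] cab [0.1222 0.0393 0.3531] yaw -1.639 f [-0.8  0.2  0.1] op 0.0277 t 40.1
```

>>> send_rows([
  [[-0.02,0.02,0,-8],[-0.035,0.04,0,-16],[-0.035,0.053,0,-24],[-0.035,0.053,0,-32],[-0.035,0.053,0,-40],[-0.035,0.053,0,-48],[-0.035,0.053,0,-56],[-0.035,0.053,0,-60]],
], gripper=0.33)

```text
time: 40.95
tool_pos: [0.7036, -0.0704, 0.3074]
tool_rot: [-1.552, -0.021, -0.588]
contact_force: [0.2, 0.2, 0.6]
opening: 0.03
```

```bash
python3 - <<'E'
from h import *
d=snap('wrist','w18.png')
go(C(.1245,.0745,.237),CY+np.pi/2-.54)
E
```

```text
shift [-0.0007  0.0644  0.0002] twist 0.5 q6 end -1.07 | now [ 0.7036 -0.0704  0.3014] cab [0.1232 0.0736 0.3014] yaw -0.586 f [-0.1 -0.6 -0.4] op 0.0303 t 41.0
```

View pics/w18.png

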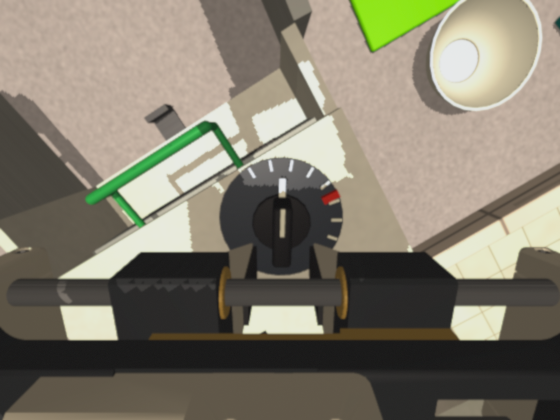

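The dial bar is at (282,220), in line with the fingers. The pointer is at (283,187) and the rider at (330,197), outside the fingers. I'm descending and gripping.

>>> send_rows([
  [[-0.001,0.025,0,0],[-0.001,0.045,0,0],[-0.001,0.058,0,0],[-0.001,0.064,0,0],[-0.001,0.064,0,0]],
])

```text
time: 41.5
tool_pos: [0.7042, -0.0698, 0.2431]
tool_rot: [-1.552, -0.02, -0.587]
contact_force: [0.3, -0.4, -0.0]
opening: 0.0303
```

>>> send_rows([
  [[0,0,0,0],[0,0,0,0],[0,0,0,0],[0,0,0,0]],
], gripper=0, grip_force=20)

```text
time: 41.9
tool_pos: [0.7042, -0.0705, 0.2442]
tool_rot: [-1.553, -0.022, -0.588]
contact_force: [-2.3, -2.5, 4.0]
opening: 0.014
```

>>> send_rows([
  [[0,0,0,8],[0,0,0,16],[0,0,0,24],[0,0,0,32],[0,0,0,40],[0,0,0,48],[0,0,0,55],[0,0,0,62]],
])

```text
time: 42.7
tool_pos: [0.7048, -0.0702, 0.2442]
tool_rot: [-1.542, 0.006, -1.674]
contact_force: [2.7, 0.1, -0.5]
opening: 0.0141
```

```bash
python3 - <<'E'
from h import *
go(C(.1245,.0745,.237),CY+np.pi/2-1.635)
d=snap('wrist','w19.png')
E
```

```text
shift [-0.0007  0.0012  0.    ] twist 0.9 q6 end 0.02 | now [ 0.7048 -0.0702  0.2382] cab [0.1244 0.0738 0.2382] yaw -1.674 f [ 2.7  0.1 -0.5] op 0.0141 t 42.7
```

View pics/w19.png

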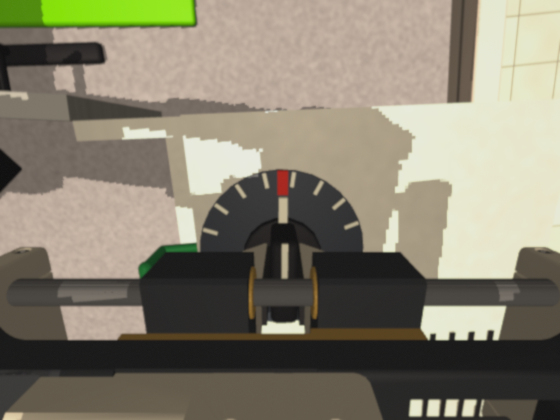

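The pointer at (283,210) ends right at the rider at (283,183). I'll release and rise, then close the left leaf.

>>> send_rows([
  [[0,0,0,0],[0,0,0,0],[0,0,0,0],[0,0,0,0]],
], gripper=0.33)

```text
time: 43.15
tool_pos: [0.7047, -0.0702, 0.2443]
tool_rot: [-1.542, 0.006, -1.679]
contact_force: [-0.4, 0.1, -0.7]
opening: 0.0299
```

>>> send_rows([
  [[0,-0.02,0,0],[0,-0.05,0,0],[0,-0.09,0,0],[0,-0.1,0,0],[0,-0.1,0,0]],
])

```text
time: 43.65
tool_pos: [0.7023, -0.0706, 0.3467]
tool_rot: [-1.537, 0.006, -1.679]
contact_force: [-0.3, -0.3, -0.7]
opening: 0.0302
```

```bash
python3 - <<'E'
from h import *
d=snap('wrist','w20.png');crop(d,'w20c.png',200,100,370,250,4.5)
P=lambda q,z: inv(ray(d,*q,z))
f=d['frame'].astype(int);m=(f[...,0]>120)&(f[...,1]<60)&(f[...,2]<60);ys,xs=np.nonzero(m);print(xs.mean(),ys.min(),ys.max())
go(C(-.107,.226,.3),CY-1.64)
E
```

```text
280.94174757281553 156 170
shift [-0.1402  0.032  -0.2372] twist -89.0 q6 end -1.25 | now [ 0.7018 -0.0705  0.3383] cab [0.1214 0.0734 0.3383] yaw -1.679 f [-0.1 -0.1  0.6] op 0.0306 t 43.7
```

View pics/w20c.png

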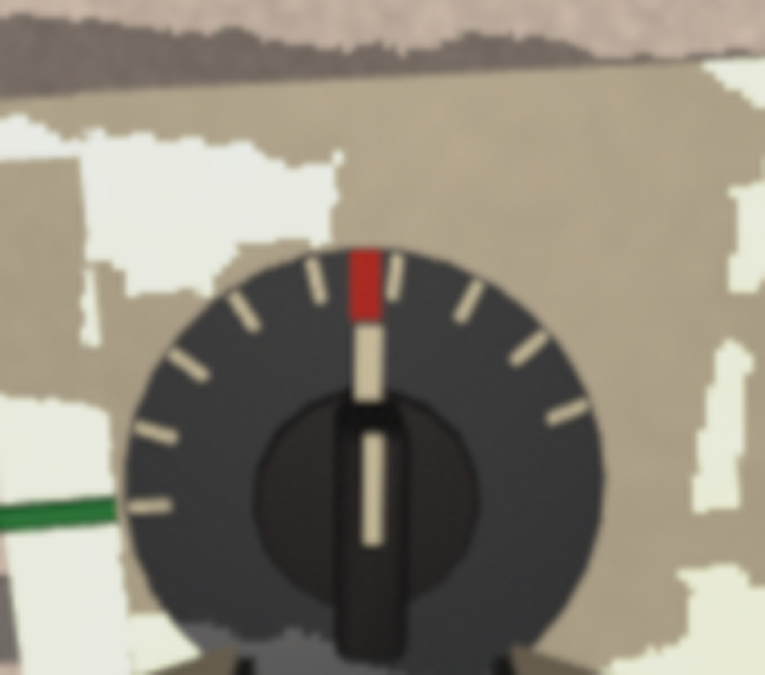

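>>> send_rows([
  [[-0.02,0,-0.03,8],[-0.04,0,-0.06,16],[-0.06,0,-0.1,25],[-0.08,0,-0.13,33],[-0.1,0,-0.165,41],[-0.12,0,-0.2,50],[-0.14,0,-0.237,58],[-0.14,0,-0.237,66]],
], gripper=0.3)

```text
time: 44.5
tool_pos: [0.4768, 0.0966, 0.3364]
tool_rot: [-1.567, 0.025, -2.833]
contact_force: [-0.1, 0.2, 0.8]
opening: 0.0277
```

```bash
python3 - <<'E'
from h import *
go(C(-.107,.226,.3),CY-1.64)
E
```

```text
shift [-0.0037  0.0305  0.0035] twist 24.8 q6 end 1.89 | now [0.4768 0.0966 0.3304] cab [-0.1125  0.2278  0.3304] yaw -2.833 f [-0.1  0.2  0.8] op 0.0277 t 44.5
```

>>> send_rows([
  [[-0.004,0.01,0.003,8],[-0.004,0.02,0.003,16],[-0.004,0.02,0.003,25],[-0.004,0.02,0.003,25]],
])

```text
time: 44.9
tool_pos: [0.4811, 0.0951, 0.3144]
tool_rot: [-1.577, 0.02, 3.012]
contact_force: [0.3, 0.1, -0.0]
opening: 0.0271
```

```bash
python3 - <<'E'
from h import *
d=snap('wrist','w21.png')
for p in [(-.107,.226),(-.110,.226),(-.107,.222),(-.104,.226)]: print(p,proj(d,C(*p,.205)))
go(C(-.107,.226,.187),CY-1.64)
E
```

```text
(-0.107, 0.226) [284.5405211  219.48672877]
(-0.11, 0.226) [284.79557784 222.84037921]
(-0.107, 0.222) [289.20564176 219.15894822]
(-0.104, 0.226) [284.28392969 216.11289938]
shift [0.0018 0.1219 0.0011] twist -0.0 q6 end -4.39 | now [0.4814 0.095  0.3089] cab [-0.1078  0.2264  0.3089] yaw 3.016 f [0.  0.1 0.3] op 0.0278 t 45.0
```

View pics/w21.png

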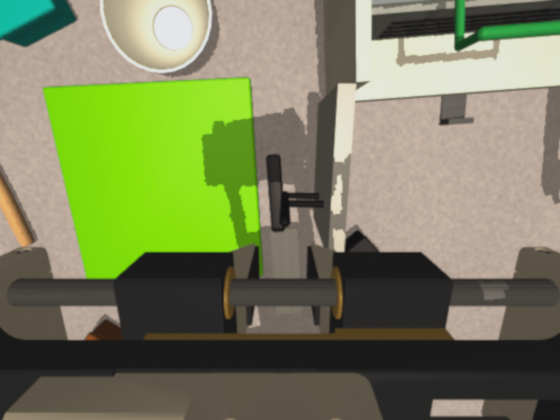

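The left handle's bar top is at (277,222), about 5 mm left of the finger centre, so I'll correct by 4 mm.

>>> send_rows([
  [[0.001,0.02,-0.004,0],[0.001,0.05,-0.004,0],[0.001,0.08,-0.004,0],[0.001,0.1,-0.004,0],[0.001,0.12,-0.004,0],[0.001,0.12,-0.004,0]],
])

```text
time: 45.55
tool_pos: [0.4817, 0.0994, 0.1921]
tool_rot: [-1.576, 0.015, 3.02]
contact_force: [-1.4, 0.4, 0.4]
opening: 0.0274
```

>>> send_rows([
  [[0,0,0,0],[0,0,0,0],[0,0,0,0],[0,0,0,0]],
], gripper=0, grip_force=20)

```text
time: 45.95
tool_pos: [0.4822, 0.0993, 0.193]
tool_rot: [-1.576, 0.017, 3.02]
contact_force: [0.3, -0.4, 0.7]
opening: 0.0097
```

```bash
python3 - <<'E'
from h import *
arc(C(0,.16,0),np.arange(.1,1.7,.1))
p=inv(sensors.observe()['tool_pos']);print('leaf angle',(-2.031-np.arctan2(p[1]-.16,p[0]))%6.283)
E
```

```text
cab now [-0.10722811  0.23073164  0.19297732] radius 0.12845556329481353 yaw 3.0201680866110716 f [ 0.3 -0.4  0.7] op 0.009715153339615472
0.1 [ 0.006 -0.     0.011] -5.7
0.2 [ 0.01  -0.     0.023] -11.5
0.3 [ 0.014 -0.     0.036] -17.2
0.4 [ 0.016 -0.001  0.048] -22.9
0.5 [ 0.017 -0.001  0.061] -28.6
0.6 [ 0.016 -0.001  0.074] -34.4
0.7 [ 0.015 -0.001  0.087] -40.1
0.8 [ 0.012 -0.001  0.099] -45.8
0.9 [ 0.007 -0.001  0.111] -51.6
1.0 [ 0.002 -0.001  0.123] -57.3
1.1 [-0.004 -0.001  0.134] -63.0
1.2 [-0.012 -0.001  0.145] -68.8
1.3 [-0.021 -0.     0.154] -74.5
1.4 [-0.03  -0.     0.163] -80.2
1.5 [-0.04 -0.    0.17] -85.9
1.6 [-0.051 -0.     0.177] -91.7
leaf angle 1.6935275628711528
```

>>> send_rows([
  [[0.006,0,0.011,-6],[0.01,0,0.023,-11.5],[0.014,0,0.036,-17],[0.016,0,0.048,-23],[0.017,0,0.061,-28.6],[0.016,0,0.074,-34],[0.015,0,0.087,-40],[0.012,0,0.099,-46]],
])

```text
time: 46.75
tool_pos: [0.4576, 0.0023, 0.193]
tool_rot: [-1.563, 0.016, -2.456]
contact_force: [-3.0, 0.7, 3.2]
opening: 0.0097
```

```bash
python3 - <<'E'
from h import *
arc(C(0,.16,0),np.arange(.1,1.1,.1))
p=inv(sensors.observe()['tool_pos']);print('leaf angle',(-2.031-np.arctan2(p[1]-.16,p[0]))%6.283)
E
```

```text
cab now [-0.12639915  0.13247603  0.19296292] radius 0.1293611776261128 yaw -2.455682754957738 f [-3.   0.7  3.2] op 0.009712339187731676
0.1 [0.006 0.    0.011] -5.7
0.2 [0.011 0.    0.024] -11.5
0.3 [0.014 0.    0.036] -17.2
0.4 [0.017 0.    0.049] -22.9
0.5 [0.017 0.    0.062] -28.6
0.6 [0.017 0.    0.074] -34.4
0.7 [0.016 0.    0.087] -40.1
0.8 [0.013 0.001 0.1  ] -45.8
0.9 [0.009 0.001 0.112] -51.6
1.0 [0.003 0.001 0.124] -57.3
leaf angle 0.896185280709068
```

>>> send_rows([
  [[0.006,0,0.011,-6],[0.011,0,0.024,-11.5],[0.014,0,0.036,-17],[0.017,0,0.049,-23],[0.017,0,0.062,-28.6],[0.017,0,0.074,-34],[0.016,0,0.087,-40],[0.013,0,0.1,-46]],
])

```text
time: 47.55
tool_pos: [0.5097, -0.0839, 0.1931]
tool_rot: [-1.558, 0.005, -1.649]
contact_force: [-2.0, -2.3, -2.8]
opening: 0.0096
```

```bash
python3 - <<'E'
from h import *
arc(C(0,.16,0),np.arange(.02,.2,.03))
p=inv(sensors.observe()['tool_pos']);print('leaf angle',-2.031-np.arctan2(p[1]-.16,p[0]))
E
```

```text
cab now [-0.06959561  0.04930489  0.19307769] radius 0.1307553275770642 yaw -1.6486611889992293 f [-2.  -2.3 -2.8] op 0.009555592298346858
0.02 [0.001 0.    0.002] -1.1
0.05 [0.003 0.    0.006] -2.9
0.08 [0.005 0.    0.009] -4.6
0.11 [0.007 0.    0.013] -6.3
0.14 [0.008 0.    0.016] -8.0
0.17 [0.01 0.   0.02] -9.7
0.2 [0.011 0.    0.024] -11.5
leaf angle 0.10106224606207936
```

>>> send_rows([
  [[0.003,0,0.006,-1],[0.005,0,0.01,-2],[0.006,0,0.014,-3],[0.006,0,0.016,-3],[0.006,0,0.016,-3]],
])

```text
time: 48.05
tool_pos: [0.5229, -0.0922, 0.1931]
tool_rot: [-1.563, 0.002, -1.597]
contact_force: [-9.7, -7.3, 2.0]
opening: 0.0096
```

```bash
python3 - <<'E'
from h import *
arc(C(0,.16,0),[.02])
p=inv(sensors.observe()['tool_pos']);print('leaf angle',-2.031-np.arctan2(p[1]-.16,p[0]))
E
```

```text
cab now [-0.05598878  0.04177066  0.19305063] radius 0.13081635969456928 yaw -1.597087243057561 f [-9.7 -7.3  2. ] op 0.009581212302464937
0.02 [0.001 0.    0.002] -1.1
leaf angle -0.01793029151608616
```

>>> send_rows([
  [[0,0,0,0],[0,0,0,0],[0,0,0,0],[0,0,0,0]],
], gripper=0.28)

```text
time: 48.45
tool_pos: [0.5233, -0.0919, 0.1934]
tool_rot: [-1.562, 0.002, -1.597]
contact_force: [0.1, 0.0, 0.3]
opening: 0.0257
```

>>> send_rows([
  [[0,-0.02,0,0],[0,-0.05,0,0],[0,-0.09,0,0],[0,-0.13,0,0],[0,-0.16,0,0],[0,-0.16,0,0]],
])

```text
time: 49.05
tool_pos: [0.5234, -0.0923, 0.3582]
tool_rot: [-1.553, -0.0, -1.597]
contact_force: [0.1, 0.1, 0.2]
opening: 0.0259
```

```bash
python3 - <<'E'
from h import *
d=snap('top');crop(d,'t22.png',260,130,400,260,5)
go(C(-.139,-.194,.345),CY+1.64)
E
```

```text
shift [ 0.2333  0.003  -0.0897] twist 87.7 q6 end 0.91 | now [ 0.5226 -0.0921  0.3495] cab [-0.0563  0.0418  0.3495] yaw -1.597 f [-0.3  0.4 -1.4] op 0.0258 t 49.1
```

View pics/t22.png

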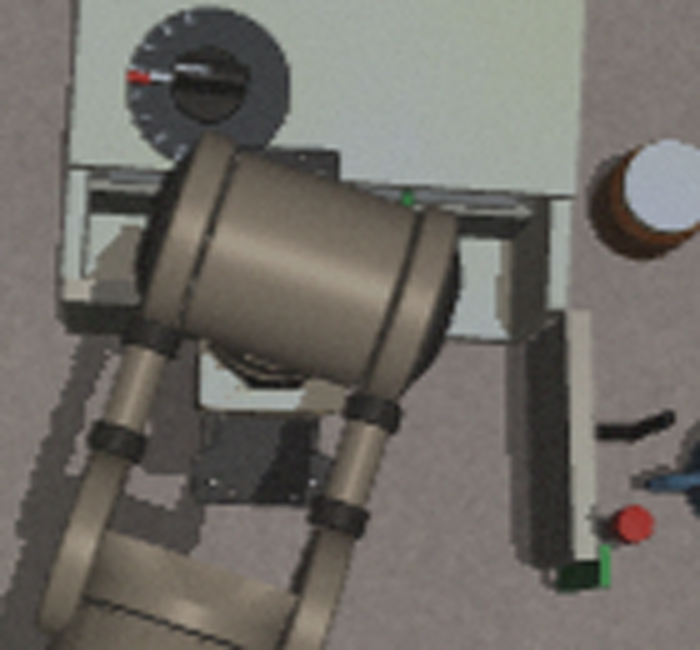

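>>> send_rows([
  [[0.03,0,-0.01,-8],[0.06,0,-0.02,-16],[0.1,0,-0.03,-25],[0.14,0,-0.05,-33],[0.18,0,-0.065,-41],[0.21,0,-0.08,-50],[0.233,0,-0.09,-58],[0.233,0,-0.09,-66]],
], gripper=0.5)

```text
time: 49.9
tool_pos: [0.4249, -0.3252, 0.3519]
tool_rot: [-1.564, -0.009, -0.444]
contact_force: [0.3, 0.7, -0.8]
opening: 0.0457
```

```bash
python3 - <<'E'
from h import *
go(C(-.139,-.194,.345),CY+1.64)
E
```

```text
shift [0.0009 0.0009 0.0029] twist -26.2 q6 end -2.23 | now [ 0.4249 -0.3252  0.3459] cab [-0.141  -0.1963  0.3459] yaw -0.444 f [ 0.3  0.7 -0.8] op 0.0457 t 49.9
```

>>> send_rows([
  [[0.001,0,0.003,-8],[0.001,0,0.003,-16],[0.001,0,0.003,-26],[0.001,0,0.003,-26],[0.001,0,0.003,-26]],
])

```text
time: 50.4
tool_pos: [0.427, -0.3226, 0.3509]
tool_rot: [-1.568, -0.01, 0.007]
contact_force: [0.2, -0.1, -0.2]
opening: 0.0458
```

```bash
python3 - <<'E'
from h import *
d=snap('wrist','w23.png');f=d['frame'].astype(int)
m=(f[...,0]>120)&(f[...,1]<80)&(f[...,2]<80)
n,l,st,c=cv2.connectedComponentsWithStats(m.astype(np.uint8))
for i in range(1,n):
  if st[i,4]>100: 
    p=ray(d,*c[i],.261);print(st[i],c[i],inv(p))
    if c[i][0]>200 and c[i][0]<350: p[2]=.246;go(p,CY+1.64)
E
```

```text
[268 213  27  25 514] [281.23346304 224.92607004] [-0.13917261 -0.19396945  0.261     ]
shift [-0.0013  0.0991 -0.0006] twist -0.4 q6 end -2.23 | now [ 0.427  -0.3227  0.3452] cab [-0.139  -0.1937  0.3452] yaw 0.007 f [0.1 0.3 0.7] op 0.0455 t 50.5
[236 308  28  21 148] [250.2027027  313.84459459] [-0.05631905 -0.21596002  0.261     ]
shift [ 0.0801  0.0999 -0.0276] twist -0.4 q6 end -2.19 | now [ 0.427  -0.3227  0.3452] cab [-0.139  -0.1937  0.3452] yaw 0.007 f [0.1 0.3 0.7] op 0.0455 t 50.5
```

View pics/w23.png

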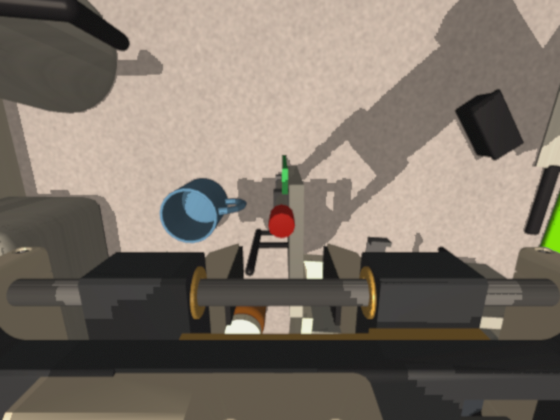

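The bolt head, at (281,225), is under the gripper and still raised, at the same size and place as when I let it go. I'm descending and gripping.

>>> send_rows([
  [[-0.001,0.03,0,0],[-0.001,0.06,0,0],[-0.001,0.085,0,0],[-0.001,0.098,0,0],[-0.001,0.098,0,0]],
])

```text
time: 50.95
tool_pos: [0.4263, -0.3215, 0.2509]
tool_rot: [-1.564, -0.007, 0.004]
contact_force: [-0.3, -0.4, 0.0]
opening: 0.0459
```

>>> send_rows([
  [[0,0,0,0],[0,0,0,0],[0,0,0,0],[0,0,0,0],[0,0,0,0]],
], gripper=0, grip_force=25)

```text
time: 51.45
tool_pos: [0.4265, -0.3218, 0.2516]
tool_rot: [-1.566, -0.008, 0.004]
contact_force: [-0.2, 0.2, 1.6]
opening: 0.0213
```

```bash
python3 - <<'E'
from h import *
arc(C(0,-.16,0),-np.arange(.1,.9,.1))
p=inv(sensors.observe()['tool_pos']);print('leaf angle',(np.arctan2(p[1]+.16,p[0])-1.734)%6.283)
E
```

```text
cab now [-0.13953352 -0.19285763  0.25161842] radius 0.1433500181042134 yaw 0.004028910212741099 f [-0.2  0.2  1.6] op 0.02131123400044041
-0.1 [-0.002  0.     0.014] 5.7
-0.2 [-0.002  0.     0.029] 11.5
-0.3 [-0.001  0.     0.043] 17.2
-0.4 [0.002 0.    0.057] 22.9
-0.5 [0.006 0.    0.071] 28.6
-0.6 [0.011 0.001 0.084] 34.4
-0.7 [0.017 0.001 0.097] 40.1
-0.8 [0.025 0.001 0.109] 45.8
leaf angle 1.6386759792031338
```

>>> send_rows([
  [[-0.002,0,0.014,6],[-0.002,0,0.029,11.5],[-0.001,0,0.043,17],[0.002,0,0.057,23],[0.006,0,0.071,28.6],[0.011,0,0.084,34],[0.017,0,0.097,40],[0.025,0,0.109,46]],
])

```text
time: 52.25
tool_pos: [0.4523, -0.2132, 0.2518]
tool_rot: [-1.561, -0.005, -0.803]
contact_force: [8.0, -6.0, -11.4]
opening: 0.0215
```

```bash
python3 - <<'E'
from h import *
p=inv(sensors.observe()['tool_pos']);a=(np.arctan2(p[1]+.16,p[0])-1.734)%6.283;print('leaf angle',a)
arc(C(0,-.16,0),-np.arange(.1,.9,.1))
E
```

```text
leaf angle 0.8360262264770748
cab now [-0.11977148 -0.08296529  0.25184647] radius 0.14240629358184573 yaw -0.8033441540662493 f [  8.   -6.  -11.4] op 0.021541486914724992
-0.1 [-0.002  0.     0.014] 5.7
-0.2 [-0.002  0.     0.028] 11.5
-0.3 [-0.001  0.     0.043] 17.2
-0.4 [0.001 0.001 0.057] 22.9
-0.5 [0.005 0.001 0.07 ] 28.6
-0.6 [0.01  0.001 0.084] 34.4
-0.7 [0.017 0.001 0.096] 40.1
-0.8 [0.025 0.001 0.108] 45.8
```

>>> send_rows([
  [[-0.002,0,0.014,6],[-0.002,0,0.028,11.5],[-0.001,0,0.043,17],[0.001,0,0.057,23],[0.005,0,0.07,28.6],[0.01,0,0.084,34],[0.017,0,0.096,40],[0.021,0,0.102,43]],
])

```text
time: 53.05
tool_pos: [0.5409, -0.1576, 0.2518]
tool_rot: [-1.562, 0.002, -1.557]
contact_force: [1.2, -2.2, -5.5]
opening: 0.0212
```

```bash
python3 - <<'E'
from h import *
p=inv(sensors.observe()['tool_pos']);a=(np.arctan2(p[1]+.16,p[0])-1.734);print('leaf angle',a)
arc(C(0,-.16,0),-np.arange(.02,.15,.02))
E
```

```text
leaf angle 0.08190940120951473
cab now [-0.03437834 -0.02256516  0.25183941] radius 0.14166934739984702 yaw -1.5566659172460953 f [ 1.2 -2.2 -5.5] op 0.021192595461037016
-0.02 [-0.     0.     0.003] 1.1
-0.04 [-0.001  0.     0.006] 2.3
-0.06 [-0.001  0.     0.008] 3.4
-0.08 [-0.002  0.     0.011] 4.6
-0.1 [-0.002  0.     0.014] 5.7
-0.12 [-0.002  0.     0.017] 6.9
-0.14 [-0.002  0.     0.02 ] 8.0
```

>>> send_rows([
  [[0,0,0.003,1],[-0.001,0,0.006,2],[-0.001,0,0.009,3],[-0.002,0,0.012,4],[-0.002,0,0.014,4],[-0.002,0,0.014,4]],
])

```text
time: 53.65
tool_pos: [0.5532, -0.1559, 0.2517]
tool_rot: [-1.566, 0.003, -1.627]
contact_force: [-7.2, -2.4, -1.0]
opening: 0.0212
```

```bash
python3 - <<'E'
from h import *
p=inv(sensors.observe()['tool_pos']);a=(np.arctan2(p[1]+.16,p[0])-1.734);print('leaf angle',a)
go(C(-.023,-.02,.216),CY)
E
```

```text
leaf angle -0.00565219505723924
shift [-0.      0.0297 -0.0009] twist -0.1 q6 end -0.22 | now [ 0.5532 -0.1559  0.2457] cab [-0.0222 -0.0201  0.2457] yaw -1.627 f [-7.2 -2.4 -1. ] op 0.0212 t 53.6
```

Shut, with 7 N at the stop. Now the bolt goes down 30 mm.

>>> send_rows([
  [[0,0.006,0.001,0],[0,0.012,0.001,0],[0,0.018,0,0],[0,0.024,0,0],[0,0.029,0,0],[0,0.031,0,0],[0,0.031,0,0]],
])

```text
time: 54.35
tool_pos: [0.5532, -0.1559, 0.2217]
tool_rot: [-1.566, 0.002, -1.627]
contact_force: [-5.5, 0.4, 7.2]
opening: 0.0214
```

```bash
python3 - <<'E'
from h import *
go(C(-.023,-.02,.216),CY)
E
```

```text
shift [-0.0001 -0.0003 -0.0007] twist -0.1 q6 end -0.22 | now [ 0.5532 -0.1559  0.2157] cab [-0.0223 -0.0201  0.2157] yaw -1.627 f [-5.5  0.4  7.2] op 0.0214 t 54.4
```

>>> send_rows([
  [[0,0.002,0,0],[0,0.003,0,0],[0,0.003,0,0]],
])

```text
time: 54.65
tool_pos: [0.5532, -0.1558, 0.2215]
tool_rot: [-1.564, 0.001, -1.627]
contact_force: [-8.8, 1.8, 17.7]
opening: 0.0213
```

>>> send_rows([
  [[0,0,0,0],[0,0,0,0],[0,0,0,0],[0,0,0,0]],
], gripper=0.6)

```text
time: 55.05
tool_pos: [0.5533, -0.1558, 0.221]
tool_rot: [-1.564, 0.001, -1.627]
contact_force: [-0.1, 0.8, -0.3]
opening: 0.0489
```

>>> send_rows([
  [[0,-0.02,0,0],[0,-0.06,0,0],[0,-0.1,0,0],[0,-0.13,0,0],[0,-0.13,0,0],[0,-0.13,0,0]],
])

```text
time: 55.65
tool_pos: [0.5526, -0.1559, 0.3508]
tool_rot: [-1.563, 0.001, -1.627]
contact_force: [0.4, 0.4, -1.2]
opening: 0.055
```

```bash
python3 - <<'E'
from h import *
d=snap('wrist','w24.png');f=d['frame'].astype(int)
m=(f[...,0]>120)&(f[...,1]<80)&(f[...,2]<80)
n,l,st,c=cv2.connectedComponentsWithStats(m.astype(np.uint8))
for i in range(1,n):
  if st[i,4]>30: print(st[i],c[i],inv(ray(d,*c[i],.231)))
print(proj(d,C(-.023,-.02,.231)))
s=snap('scene');crop(s,'s24.png',110,120,330,290,3)
E
```

```text
[455  41  10  19 122] [459.45901639  49.3852459 ] [0.11384358 0.11300867 0.231     ]
[271 205  24  22 398] [282.32663317 215.90703518] [-0.02268919 -0.0200042   0.231     ]
[281.97700619 215.90367248]
```

View pics/w24.png

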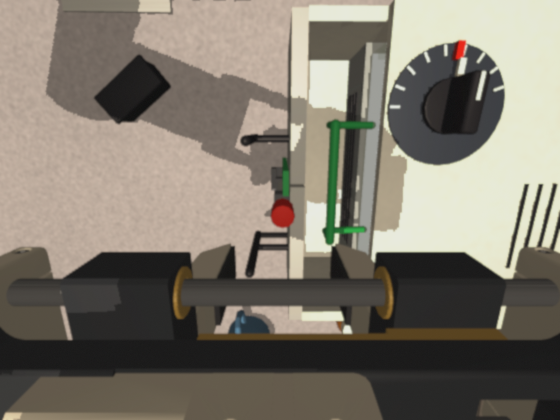

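View pics/s24.png

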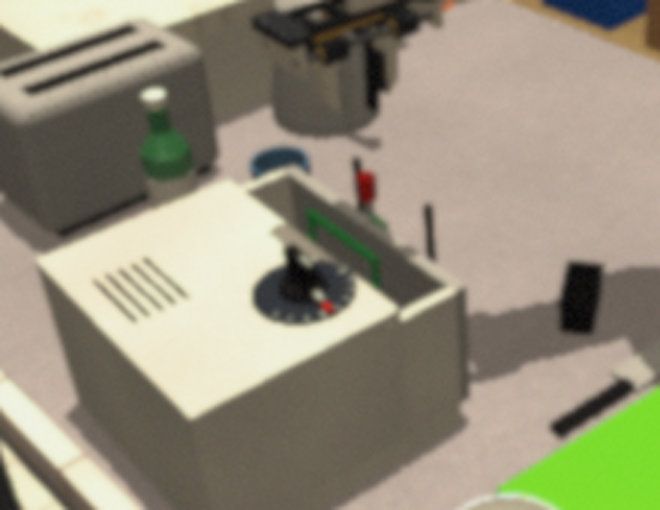

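The wrist view shows the bolt head at (282,216), the same size as at the start. The leaves and the tray pull are back at their starting places, and the pointer meets the rider at (460,55). I'll take one last top view and then hand in.

```bash
python3 - <<'E'
from h import *
snap('top','t25.png'); hand_in()
E
```

```text
the job is handed in; nothing more can be done
```

View pics/t25.png

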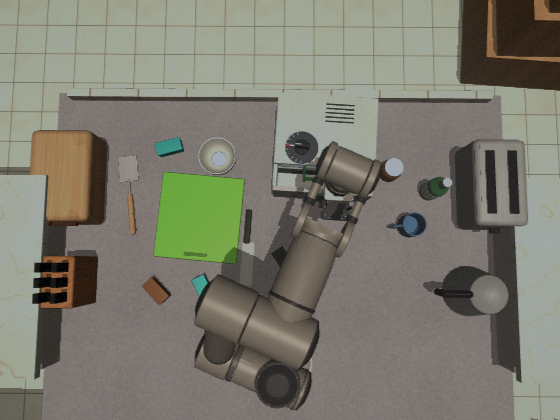

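The job is done and handed in at about 56 s of the 210 s allowed; no verdict was reported. In the required order I:
- lifted the bolt;
- opened the right leaf (about 1.64 rad), then the left (about 1.69 rad);
- pulled the tray out to its stop;
- laid the blue tub and both leeks flat on its floor;
- pushed the tray home;
- set the dial;
- shut the left leaf, then the right;
- pushed the bolt down.

**Last checks:**
- **Tray:** it was pushed onto its stop at 8 N. The tub and leeks lay flat and side by side just before it was closed; I did not look at them again with the tray shut.
- **Leaves:** both were pressed against their stops (measured at about -0.02 and -0.01 rad).
- **Bolt:** it was pressed down against its stop with 18 N, and its head is within 1 mm of where it was at the start.
- **Dial:** in the close view the pointer tip was about 0.5 mm from the rider, which looks unmoved.
- **Surroundings:** the board is empty, none of the other things visible on the counter appears to have moved, and the gripper was clear above the cabinet.

**Small disagreements:** the left handle stood about 5 mm from where I expected it, and I corrected for that before gripping. The tool also picked up about 2° of tilt while pulling the tray, which had no visible effect.

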